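# Fit out the slanting flask neck with dry ground joints

### The job

Fit out the open slanting neck of the clamped flask for a thermometer: nest the larger reducing adapter in that neck and the black-capped screw adapter in the reducing adapter's socket, both from the blue rack. The ground joints are dry and seize if pressed, so ease each cone in until it just rests snug, never push it home and never let the glass drop the last bit, then let go. Leave everything else as it stands.

Things in the scene. Friction and masses are not known exactly. Their poses are not given: they have to be found in the camera images.
- flask: fixed: 131 mm glass ball flask in a cork ring, clamped to a lab stand. Origin on the bench under the ball, z up. Its open neck leans towards -x of this frame, 32 deg (0.56 rad) from vertical; the neck opposite (+x) holds a gas tap, the upright centre neck a white gland (shaft to 0.28 m). Clamp at 0.17 m; 12 mm rod, 0.32 m high, at (0.030, -0.135).
- neck (a point): mouth centre of the open slanting neck, z out along its axis. Rim 43 mm, flared lip, then a ground socket tapering 1:10 on diameter, nominally 34.5 mm wide 3 mm below the mouth, 31 mm at 38 mm. The grind varies unseen, so a cone comes to rest snug up to 6 mm higher or lower than nominal: it must be felt. A push of 3 to 6 N seats it; over about 8 N, 1 to 2 mm deeper, it wedges.
- adapter: larger reducing adapter, glass, 86 mm tall, about 95 g: frosted cone 31 mm wide at the tip, 34.5 mm at 35 mm up; 29 mm waist; tube 34 mm wide from 50 to 79 mm up (grip about 66 mm up); rim 38 mm; socket on top. Origin at the tip's centre, z along the axis to the socket. Nominally snug with its origin 38 mm below neck. Starts upright in one of the rack's holes.
- socket (a point): mouth centre of the reducing adapter's socket, 86 mm above its origin, z out along the axis: a 3 mm flared lip, then a bore tapering 1:10, 29.2 mm wide 3 mm below the mouth, 26 mm at 35 mm below.
- cap_adapter: screw-cap thermometer adapter, 68 mm tall, about 70 g: frosted cone 26 mm wide at the tip, 29.2 mm at 32 mm up; short neck; black ribbed cap 32 mm wide from 44 to 68 mm up (grip high, about 61 mm up). Origin at the tip's centre, z along the axis to the cap. Snug with its origin about 36 mm below socket, give or take 1.5 mm. Starts upright in one of the rack's holes.
- rack: fixed blue block 165 x 165 x 40 mm, origin under its centre; four holes 38 mm wide and 22 mm deep at (+-40, +-40) mm, in which the joint ware stands loosely, tips 18 mm above the bench. Which piece stands in which hole varies.
- small_adapter: a much thinner reducing adapter, 22 mm at the rim, 68 mm tall, on a white foot, in the rack: leave it. Origin at the centre of its underside.
- stopper: flat-headed solid glass stopper, head 32 mm, 50 mm tall, in the rack: leave it. Origin at the centre of its tip.
- beaker: glass beaker 68 mm wide, 90 mm tall on the bench: leave it. Origin at the centre of its base.
- wash_bottle: white squeeze bottle with a blue cap and bent spout, 60 mm wide, 170 mm tall: leave it. Origin at the centre of its base.
- jar: amber jar 56 mm wide, 62 mm tall: leave it. Origin at the centre of its base.
Mind the look-alikes: they are no part of the job. What is shaped like the adapter but yellow is not meant.

How it is judged:
At the end, for the whole second after the job is handed in: the reducing adapter rests in the slanting neck, its tip 31.5 to 45.5 mm below the mouth, and the capped adapter in its socket, tip 33 to 38 mm below the socket's mouth, each in line within 0.05 rad, let go and at rest (z of adapter in the frame of neck between -0.0455 and -0.0315 m and angle between the z axis of adapter and the z axis of neck, either way round below 0.05 rad and distance between adapter and neck below 0.047 m and z of cap_adapter in the frame of socket between -0.038 and -0.033 m and angle between the z axis of cap_adapter and the z axis of socket, either way round below 0.05 rad and distance between cap_adapter and socket below 0.039 m and linear speed of each of adapter, cap_adapter below 0.01 m/s); the robot touches nothing.
It fails at once if a joint is forced: the contact forces round it add up to over 35 N (a push of some 13 N along it) (contact force between adapter and flask above 35 N or contact force between cap_adapter and adapter above 35 N).
It fails at once if an adapter is let drop: out of the fingers it moves faster than 0.07 m/s (a free slide of over some 1 mm) ((linear speed of adapter above 0.07 m/s and contact force between the fingers and adapter below 0.05 N) or (linear speed of cap_adapter above 0.07 m/s and contact force between the fingers and cap_adapter below 0.05 N)).
It fails at once if another piece of ware is shifted by over 25 mm or tipped (distance of any of small_adapter, stopper, beaker, wash_bottle, jar from where it was at the start of the episode above 0.025 m or angle between any of small_adapter, stopper, beaker, wash_bottle, jar's own z axis and vertical above 0.35 rad).
It also fails if it takes over 72 s, if anything falls off the work surface, if the arm or the gripper's body presses on something with over 40 N, if the wrist force passes 120 N, or if a joint passes its speed limit or range.

### The arm

A 6-joint arm with a two-finger parallel gripper is mounted at the origin on the work surface. World frame = base frame: x ahead of the robot, y to its left, z up, the work surface at z = 0. Lengths are in m, angles in rad, forces in N, time in s.
With the tool pointing down it reaches from about 0.375 to 0.975 m from the base axis. Payload 3.8 kg.
Tool frame: the origin (TCP) lies midway between the tips of the shut fingers; the grasp point (between the pads) lies 19 mm behind it; z points along the fingers, x is the direction in which the jaws open and shut, and the axes are right-handed (so a half turn about z gives the same grasp; the last joint's range is limited). The gripper opens to 88 mm and grips with 3 to 60 N. Pads are 18 mm wide; open, the fingers measure 123 mm over their backs; the gripper's body (75 mm by 187 mm) begins 45 mm behind the grasp point.
Start: joints at [-1.348, 0.264, 1.604, -0, 1.274, -0.037], TCP at [0.173, -0.652, 0.239] pointing down, gripper open.
Joint ranges: [-2.63, 2.63], [-0.94, 2.18], [0.31, 2.57], [-1.31, 4.45], [0, 2.66], [-2.55, 2.55]. Speed limits (rad/s): [2.57, 2.57, 3.14, 3.14, 3.14, 3.14].

### API

Orientations are given as [roll, pitch, yaw] about the fixed x, y, z axes, in that order (R = Rz(yaw) Ry(pitch) Rx(roll)).
In Python, from station import robot gives the robot as it stands.
- The arm moves only by the tool play_rows, never from a script. Its argument "steps" is a list of rows, each an object of numbers: "tx", "ty", "tz": the shift along the world's x, y, z each as a share of 25 mm, from -1 to 1; "ax", "ay", "az": the turn, a rotation vector about the world's x, y, z each as a share of 0.12 rad, from -1 to 1; "gripper": the opening, from 0 (shut) to 1 (fully open). A call has 1 to 20 rows; each row shifts and turns the commanded pose from where the row before left it; what a row does not reach is not made up. A row lasts 1/8 s, in which the tool goes at most 62.5 mm and 10.7 degrees, less where a joint would pass 70% of its speed; a pose out of reach is approached as far as the arm can. A call with a number of a shift or a turn outside -1 to 1 is refused whole. A call with a gripper value outside its range is refused whole. The fingers move at their own pace and stop on an object; the grip force is fixed at half the most. Time passes only in rows, so rows that do not move let the fingers close. It gives the time, the measured TCP pose, the force and the opening at its end, in the units of the state.
- robot.get_obs(): the state, without advancing time (a new reading comes with each control period).
- robot.snapshot(name): name is "side" or "top" or "wrist"; returns (picture, depth): 384x512x3 uint8, red, green, blue; 384x512 float32, m along the optical axis (not along the pixel's ray), 0 where there is no reading.
- robot.camera_params(name): a dict with "K" (3x3 intrinsics, pixels), "rvec" (rotation vector, rad) and "tvec" (3), from world to camera coordinates, as OpenCV has them; the wrist camera has in their place "mount" (4x4, takes a point from camera to tool coordinates, whose origin is the TCP and whose axes are the tool frame's). Camera axes: x right, y down, z forward; pixel columns grow to the right and rows downward; lengths in m; the calibration is good to about 2 mm. A picture is of the moment at which its call begins: read the wrist's pose just before it. camera_params takes no time and is no camera call.
- robot.close_job(): hands the job in, once; it reports no verdict.
Trained networks look in the newest picture that a camera, given by its name, has taken for a name from the list of things; names that differ only in an ending like _2 or _b are one class to them, and where a whole thing is asked for, a point or a joint stands for the part that bears it (a point fixed in the world has none). Each returns a list of dicts, best first, with "confidence" (0 to 1); they miss things now and then, are a little off and sometimes report something else, mostly with a low value. They report only what shows in the picture. A call takes as long as a camera call. They do not tell look-alikes from the thing itself.
- robot.recognise(camera, label): "rect" ([left, top, width, height] in pixels, round what is visible of it).
- robot.silhouettes(camera, label): "region" (384x512 bool, what is visible of it) and "rect" ([left, top, width, height] in pixels, round what is visible of it).
- robot.place_of(camera, label): "uv" ([column, row] in pixels: a listed point, or the origin of a listed thing).
The state is a dict: "time": time; "joints": joint angles; "qd": joint speeds; "joint_torque": joint torques, N m; "tcp_pos": TCP position; "ee_rot": TCP orientation; "contact_force": force on the tool from outside, world axes, zero at the start; "wrist_torque": the same for the moment, N m; "grip_width": finger opening in m.
Only numpy, scipy, OpenCV 4.12 (cv2) and the standard library are available. Lean on these libraries where they do the work, as an engineer would, in place of code of your own. Each camera call takes 0.05 s, during which the arm holds its last target.

## Working session

There is one attempt and no reset: what is moved stays moved. The work goes in short steps, Python scripts to look and compute and a tool call to move; the robot and the scene stay as the last step left them, time stands still between calls to the robot, and variables do not carry over. Pictures are saved under pics/ and viewed, and the job is handed in when it is done.

Besides the shell and the picture viewer there is one more tool, called after "Emit:" as name(argument=value, ...), one argument or row to a line, values as JSON. play_rows: Moves the arm, as the interface text tells. Shift numbers are shares of 25 mm and turn numbers shares of 0.12 rad, none past 1 either way. Its arguments: {"type":"object","properties":{"steps":{"type":"array"}},"required":["steps"]}

```bash
ls; mkdir -p pics; cat > h.py <<'E'
import numpy as np, cv2
from station import robot
from scipy.spatial.transform import Rotation as R
def T_wc(cam, obs=None):
    p=robot.camera_params(cam)
    K=np.array(p["K"],float)
    if "mount" in p:
        M=np.array(p["mount"],float); T=np.eye(4)
        T[:3,:3]=R.from_euler('xyz',obs["ee_rot"]).as_matrix(); T[:3,3]=obs["tcp_pos"]
        return K,T@M
    Rm=cv2.Rodrigues(np.array(p["rvec"],float))[0]; t=np.array(p["tvec"],float).ravel()
    T=np.eye(4);T[:3,:3]=Rm.T;T[:3,3]=-Rm.T@t
    return K,T
def shot(cam,tag):
    o=robot.get_obs(); im,d=robot.snapshot(cam); K,T=T_wc(cam,o)
    cv2.imwrite(f"pics/{tag}.png",im[:,:,::-1]); np.savez(f"pics/{tag}.npz",im=im,d=d,K=K,T=T)
    return im,d,K,T
def load(tag):
    z=np.load(f"pics/{tag}.npz"); return z["im"],z["d"],z["K"],z["T"]
def ray(K,T,uv):
    r=np.linalg.inv(K)@np.array([uv[0],uv[1],1.0]); return T[:3,3],T[:3,:3]@r
def at_z(K,T,uv,z):
    c,r=ray(K,T,uv); return c+r*(z-c[2])/r[2]
def proj(K,T,P):
    P=np.atleast_2d(P); q=(P-T[:3,3])@T[:3,:3]; q=q@K.T; return q[:,:2]/q[:,2:]
def cloud(d,K,T):
    v,u=np.mgrid[:d.shape[0],:d.shape[1]]
    r=np.stack([u,v,np.ones_like(u)],-1)@np.linalg.inv(K).T
    return (r*d[...,None])@T[:3,:3].T+T[:3,3]
E
python3 - <<'E'
from h import *
print(robot.get_obs())
for c in ["side","top","wrist"]:
    im,d,K,T=shot(c,c+"0"); print(c,K.round(1).tolist(),T.round(3).tolist())
    for l in ["flask","neck","adapter","socket","cap_adapter","rack","small_adapter","stopper"]:
        print(l,[(np.round(x["uv"]).tolist(),round(x["confidence"],2)) for x in robot.place_of(c,l)][:4])
E
```

```text
pics
{'time': 0.0, 'joints': array([-1.34787288e+00,  2.64744082e-01,  1.60533423e+00,  4.36748295e-06,
        1.27371334e+00, -3.69122965e-02]), 'qd': array([-1.76781259e-05,  2.63322255e-04, -1.31441511e-04,  7.45415516e-05,
        1.26849777e-03, -2.44667951e-05]), 'joint_torque': array([-9.21186984e-04, -5.02114856e+01, -3.56874168e+01,  7.30063347e-02,
        2.95160478e-02, -1.86930288e-04]), 'tcp_pos': array([ 0.17325927, -0.65166232,  0.2374156 ]), 'ee_rot': array([-3.14150733e+00,  2.19735212e-03, -1.31096177e+00]), 'contact_force': array([ 0.18799786,  0.07202921, -0.40792974]), 'wrist_torque': array([ 0.00274013,  0.00334283, -0.02366161]), 'grip_width': 0.08839636183656278}
side [[408.7, 0.0, 255.3], [0.0, 408.7, 191.9], [0.0, 0.0, 1.0]] [[-0.916, -0.244, 0.319, 0.188], [-0.402, 0.547, -0.735, 0.815], [0.005, -0.801, -0.599, 0.814], [0.0, 0.0, 0.0, 1.0]]
flask [([258.0, 200.0], 0.77)]
neck [([279.0, 152.0], 0.68)]
adapter [([193.0, 336.0], 0.97), ([159.0, 327.0], 0.94), ([224.0, 293.0], 0.78), ([224.0, 269.0], 0.45)]
socket [([190.0, 312.0], 0.7), ([156.0, 302.0], 0.58
[... 305 characters left out ...]
6, 0.003], [-0.005, -0.112, -0.994, 1.189], [0.0, 0.0, 0.0, 1.0]]
flask [([323.0, 163.0], 0.68)]
neck [([164.0, 193.0], 0.75), ([340.0, 184.0], 0.57), ([204.0, 198.0], 0.15)]
adapter [([134.0, 194.0], 0.81), ([133.0, 164.0], 0.75)]
socket [([164.0, 190.0], 0.72), ([124.0, 190.0], 0.55), ([123.0, 154.0], 0.53)]
cap_adapter []
rack [([189.0, 211.0], 0.57)]
small_adapter [([193.0, 223.0], 0.52)]
stopper [([202.0, 200.0], 0.6)]
wrist [[290.6, 0.0, 259.2], [0.0, 290.6, 195.4], [0.0, 0.0, 1.0]] [[0.257, -0.921, -0.293, 0.25], [-0.966, -0.245, -0.078, -0.632], [-0.0, 0.304, -0.953, 0.385], [0.0, 0.0, 0.0, 1.0]]
flask []
neck []
adapter []
socket []
cap_adapter []
rack []
small_adapter []
stopper []
```

View pics/side0.png

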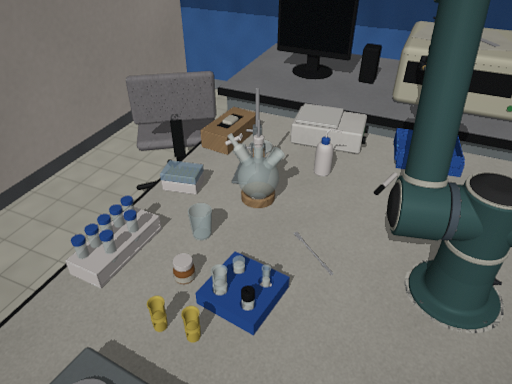

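View pics/top0.png

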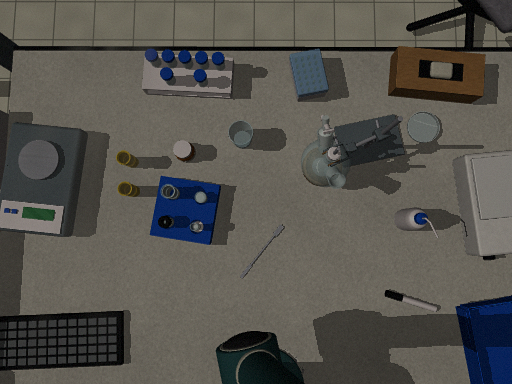

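```bash
python3 - <<'E'
from h import *
im=load("side0")[0];cv2.imwrite("pics/sc.png",cv2.resize(im[190:370,120:320,::-1],None,fx=3.3,fy=3.3,interpolation=cv2.INTER_CUBIC))
im=load("top0")[0];cv2.imwrite("pics/tc.png",cv2.resize(im[110:260,100:360,::-1],None,fx=3,fy=3,interpolation=cv2.INTER_CUBIC))
E
```

```text
(no output)
```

View pics/sc.png

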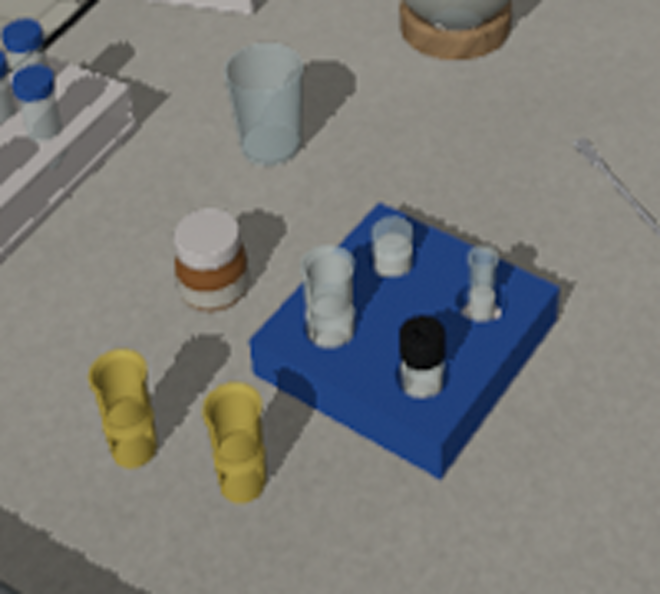

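View pics/tc.png

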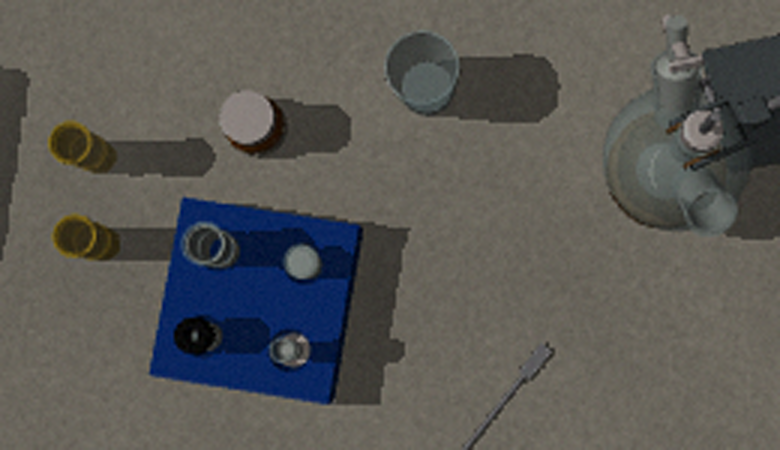

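The side and top pictures show these things that could be taken for the adapter:
- Clear glass piece in the rack: side (221,280), top (170,191).
- Yellow look-alikes: side (159,315) and (193,325), top (127,158) and (128,189).
- Thin small adapter: side (266,277), top (198,227).
- Stopper: side (239,265), top (201,197).

I choose the clear glass one at top (170,191). The black-capped piece is at top (165,222), and the open neck is at top ~(337,181), leaning towards the robot.

```bash
python3 - <<'E'
from h import *
S=load("side0");Tp=load("top0")
def tri(us,ut):
    c1,r1=ray(S[2],S[3],us);c2,r2=ray(Tp[2],Tp[3],ut)
    A=np.stack([r1,-r2],1);x=np.linalg.lstsq(A,c2-c1,rcond=None)[0]
    p,q=c1+r1*x[0],c2+r2*x[1];return (p+q)/2,np.linalg.norm(p-q)
print("neck",tri((279,152),(340,184)))
for n,T in (("top",Tp),("side",S)):
    im,d,K,X=T; hsv=cv2.cvtColor(im,cv2.COLOR_RGB2HSV)
    m=cv2.inRange(hsv,(110,120,50),(130,255,255))
    k,lab,st,ce=cv2.connectedComponentsWithStats(m)
    i=[j for j in range(1,k) if (150<ce[j][0]<270 and 180<ce[j][1]<330)]
    i=max(i,key=lambda j:st[j][4]);print(n,st[i])
    P=cloud(d,K,X)
    mm=(lab==i)&(np.abs(P[...,2]-.04)<.004)
    pts=P[mm][:,:2];r=cv2.minAreaRect((pts*1000).astype(np.float32));print(r, np.median(P[mm][:,2]))
    (cx,cy),_,a=r
    for ss in ((1,1),(1,-1),(-1,1),(-1,-1)):
        v=np.array([40*ss[0],40*ss[1]]);c,s=np.cos(np.radians(a)),np.sin(np.radians(a))
        w=np.array([cx+c*v[0]-s*v[1],cy+s*v[0]+c*v[1],])/1000
        print(ss,w.round(4),"top px",proj(Tp[2],Tp[3],np.r_[w,.06]).round(0))
    # depth on flask
    if n=="top": print("depth neck",d[178:186,330:345].round(3)); 
E
```

```text
neck (array([ 0.538664  , -0.18077567,  0.17622015]), np.float64(0.008531781805003174))
top [ 150  176   70   69 2461]
((477.05975341796875, 219.5767822265625), (165.94113159179688, 164.71409606933594), 81.08844757080078) 0.040605558607990644
(1, 1) [0.4437 0.2653] top px [[166. 222.]]
(1, -1) [0.5228 0.2529] top px [[171. 192.]]
(-1, 1) [0.4313 0.1863] top px [[195. 226.]]
(-1, -1) [0.5104 0.1739] top px [[200. 197.]]
depth neck [[1.01  1.064 1.061 1.061 1.058 1.062 1.057 1.049 1.048 1.046 1.038 1.03
  1.027 1.018 1.018]
 [1.058 1.058 1.062 1.054 1.057 1.052 1.052 1.049 1.045 1.045 1.035 1.032
  1.024 1.016 1.012]
 [1.052 1.052 1.052 1.054 1.054 1.049 1.051 1.049 1.043 1.039 1.035 1.036
  1.026 1.02  1.019]
 [1.044 1.048 1.047 1.049 1.046 1.045 1.046 1.044 1.042 1.036 1.033 1.031
  1.022 1.018 1.02 ]
 [1.038 0.    1.041 1.045 1.045 1.042 1.039 1.037 1.037 1.035 1.032 1.027
  1.025 1.017 1.017]
 [1.026 1.034 1.036 1.037 1.04  1.037 1.041 1.036 1.033 1.033 1.031 1.026
  1.021 1.02  1.018]
 [1.02  1.027 1.033 1.034 1.033 1.036 1.035 1.031 1.03  1.025 1.023 1.022
  1.023 1.019 1.021]
 [1.017 1.021 1.023 1.028 1.03  1.031 1.027 1.028 1.027 1.023 1.023 1.02
  1.018 1.019 1.192]]
side [ 196  252   93   81 1857]
((476.2811279296875, 220.31826782226562), (165.86483764648438, 164.95848083496094), 81.22198486328125) 0.04006200512293634
(1, 1) [0.4429 0.266 ] top px [[165. 222.]]
(1, -1) [0.5219 0.2537] top px [[171. 192.]]
(-1, 1) [0.4306 0.1869] top px [[195. 227.]]
(-1, -1) [0.5097 0.1747] top px [[200. 197.]]
```

```bash
python3 - <<'E'
from h import *
from scipy.optimize import least_squares
Ps=[]
for n in ("side","top"):
    im,d,K,X=load(n+"0");P=cloud(d,K,X).reshape(-1,3);P=P[d.ravel()>0]
    m=(P[:,0]>.45)&(P[:,0]<.75)&(P[:,1]>-.32)&(P[:,1]<-.05)&(P[:,2]>.02)&(P[:,2]<.3)
    Ps.append(P[m]);print(n,m.sum())
P=np.vstack(Ps);np.save("pics/flask.npy",P)
# sphere RANSAC-like robust
Q=P[(P[:,2]<.13)]
f=lambda x:np.linalg.norm(Q-x,axis=1)-.0655
best=min((least_squares(f,[x0,y0,.085],loss='soft_l1',f_scale=.002) for x0 in(.56,.6,.64) for y0 in(-.15,-.19)),key=lambda r:r.cost)
c=best.x;print("ball",c,np.median(abs(best.fun)))
# points outside sphere
r=np.linalg.norm(P-c,axis=1);N=P[(r>.075)&(r<.15)&(P[:,2]>.12)]
v=(N-c)/np.linalg.norm(N-c,axis=1)[:,None]
el=np.degrees(np.arccos(v[:,2]));az=np.degrees(np.arctan2(v[:,1],v[:,0]))
H,a,b=np.histogram2d(az,el,bins=[np.arange(-180,181,20),np.arange(0,80,10)]);print(b);
for i in range(len(H)):print(a[i],H[i].astype(int))
E
```

```text
side 2578
top 2780
ball [ 0.60237215 -0.16056505  0.08074331] 0.0012167649991068064
[ 0 10 20 30 40 50 60 70]
-180 [22 32 37 35 72  0  0]
-160 [ 15  16  47 108   7   0   0]
-140 [11 13  0  0  0  0  0]
-120 [ 7 17  1  0  0  0  0]
-100 [ 8  3 29  0  0  0  0]
-80 [ 3  0 56 39 58 13  0]
-60 [ 0  0 43  8  0  3  0]
-40 [ 3 12 26  0  0  0  0]
-20 [ 6 12 64  3  0  0  0]
0 [ 12  35 124  45   8   0   0]
20 [ 11  19 193 118   7   0   0]
40 [27 17 11  5  0  0  0]
60 [29 13  0  0  0  0  0]
80 [55  6  0  0  0  0  0]
100 [43  6  0  0  0  0  0]
120 [57  6  0  0  0  0  0]
140 [43  6  1  0  0  0  0]
160 [ 44  21 114  93   7   0   0]
```

```bash
python3 - <<'E'
from h import *
from scipy.optimize import least_squares
P=np.load("pics/flask.npy");c=np.array([.6024,-.1606,.0807])
def ax(a,t=.5585): return np.array([np.sin(t)*np.cos(a),np.sin(t)*np.sin(a),np.cos(t)])
d0=ax(np.radians(-163));m0=np.array([.5387,-.181,.176])
rel=P-m0;h=rel@d0;r=np.linalg.norm(rel-h[:,None]*d0,axis=1)
print(np.histogram(h[(r<.03)],bins=np.arange(-.06,.04,.005)))
N=P[(r<.028)&(h>-.06)&(h<.02)]
for hh in np.arange(-.06,.025,.005):
    s=(h>=hh)&(h<hh+.005)&(r<.03)
    if s.sum():print(round(hh,3),s.sum(),np.percentile(r[s],[10,50,90]).round(4))
print("line offset of ball centre", (c-m0)@d0, np.linalg.norm(c-m0-((c-m0)@d0)*d0), c-m0-((c-m0)@d0)*d0)
for e in [.0185,.02,.0215]:
  pass
im,d,K,X=load("top0")
cv2.imwrite("pics/tf.png",cv2.resize(im[105:205,285:385,::-1],None,fx=6,fy=6,interpolation=cv2.INTER_CUBIC))
im,d,K,X=load("side0")
cv2.imwrite("pics/sf.png",cv2.resize(im[120:220,210:310,::-1],None,fx=6,fy=6,interpolation=cv2.INTER_CUBIC))
E
```

```text
(array([69, 89, 44, 40, 46, 44, 49, 38, 68, 53, 54, 94, 54,  0,  0,  0,  0,
        0,  0]), array([-6.00000000e-02, -5.50000000e-02, -5.00000000e-02, -4.50000000e-02,
       -4.00000000e-02, -3.50000000e-02, -3.00000000e-02, -2.50000000e-02,
       -2.00000000e-02, -1.50000000e-02, -1.00000000e-02, -5.00000000e-03,
       -2.77555756e-17,  5.00000000e-03,  1.00000000e-02,  1.50000000e-02,
        2.00000000e-02,  2.50000000e-02,  3.00000000e-02,  3.50000000e-02]))
-0.06 69 [0.0226 0.0263 0.0295]
-0.055 89 [0.017  0.0246 0.0288]
-0.05 44 [0.007  0.0231 0.0278]
-0.045 40 [0.0084 0.0253 0.0283]
-0.04 46 [0.0085 0.025  0.028 ]
-0.035 44 [0.0082 0.0255 0.0283]
-0.03 49 [0.0089 0.024  0.0281]
-0.025 38 [0.0085 0.0249 0.0287]
-0.02 68 [0.0091 0.0255 0.0288]
-0.015 53 [0.0085 0.02   0.0283]
-0.01 54 [0.0084 0.0153 0.028 ]
-0.005 94 [0.0092 0.0188 0.0285]
-0.0 54 [0.0103 0.0167 0.0276]
line offset of ball centre -0.11626047828403091 0.006280222063620561 [0.00478384 0.00238752 0.00329481]
```

View pics/tf.png

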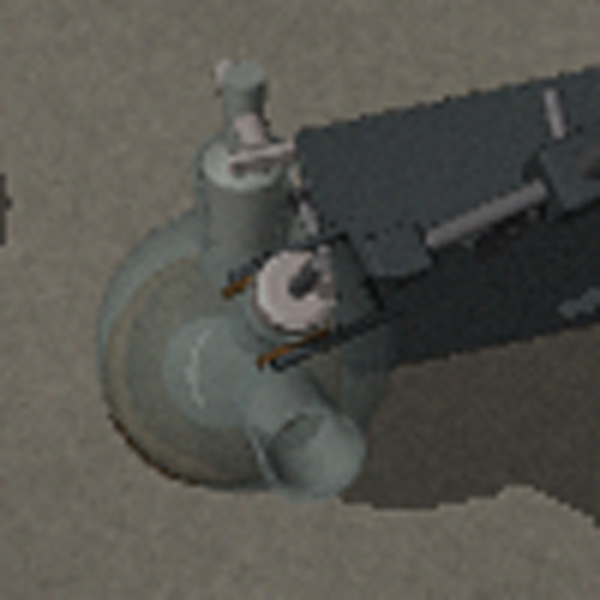

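View pics/sf.png

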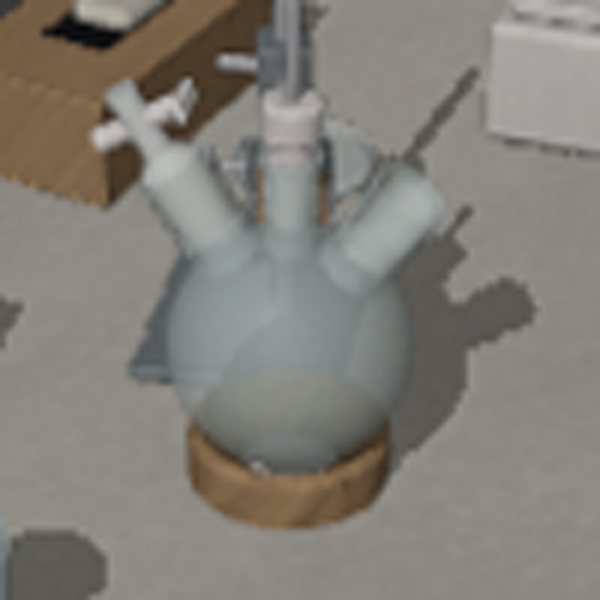

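```bash
python3 - <<'E'
from h import *
z=np.array([.507,.155,-.848]);z/=np.linalg.norm(z)
for name,x in(("A cam shaft side",[.292,-.956,0]),("B cam robot side",[-.292,.956,0])):
    x=np.array(x);x-=x@z*z;x/=np.linalg.norm(x);M=np.stack([x,np.cross(z,x),z],1)
    for q1 in (-.35,-.45,-.55):
        for b in (1.5,1.9,2.2):
            W=(R.from_euler('y',-b)*R.from_euler('z',-q1)).as_matrix()@M
            e=R.from_matrix(W).as_euler('ZYZ');alt=[(e[0]+np.pi+np.pi)%(2*np.pi)-np.pi,-e[1],(e[2]+2*np.pi)%(2*np.pi)-np.pi]
            print(name,q1,b,e.round(2),np.round(alt,2))
    print(R.from_matrix(M).as_euler('xyz').round(3))
M=R.from_euler('xyz',[-3.1415,0.002,-1.311]).as_matrix()
W=(R.from_euler('y',-1.868)*R.from_euler('z',1.348)).as_matrix()@M;print(R.from_matrix(W).as_euler('ZYZ'))
E
```

```text
A cam shaft side -0.35 1.5 [ 0.35  1.2  -2.27] [-2.79 -1.2   0.87]
A cam shaft side -0.35 1.9 [ 0.45  0.83 -2.45] [-2.69 -0.83  0.69]
A cam shaft side -0.35 2.2 [ 0.63  0.57 -2.69] [-2.51 -0.57  0.45]
A cam shaft side -0.45 1.5 [ 0.39  1.24 -2.37] [-2.75 -1.24  0.77]
A cam shaft side -0.45 1.9 [ 0.49  0.87 -2.57] [-2.65 -0.87  0.58]
A cam shaft side -0.45 2.2 [ 0.67  0.62 -2.81] [-2.47 -0.62  0.34]
A cam shaft side -0.55 1.5 [ 0.43  1.28 -2.47] [-2.71 -1.28  0.67]
A cam shaft side -0.55 1.9 [ 0.52  0.92 -2.67] [-2.62 -0.92  0.47]
A cam shaft side -0.55 2.2 [ 0.69  0.67 -2.91] [-2.45 -0.67  0.23]
[-2.583  0.    -1.274]
B cam robot side -0.35 1.5 [0.35 1.2  0.87] [-2.79 -1.2  -2.27]
B cam robot side -0.35 1.9 [0.45 0.83 0.69] [-2.69 -0.83 -2.45]
B cam robot side -0.35 2.2 [0.63 0.57 0.45] [-2.51 -0.57 -2.69]
B cam robot side -0.45 1.5 [0.39 1.24 0.77] [-2.75 -1.24 -2.37]
B cam robot side -0.45 1.9 [0.49 0.87 0.58] [-2.65 -0.87 -2.57]
B cam robot side -0.45 2.2 [0.67 0.62 0.34] [-2.47 -0.62 -2.81]
B cam robot side -0.55 1.5 [0.43 1.28 0.67] [-2.71 -1.28 -2.47]
B cam robot side -0.55 1.9 [0.52 0.92 0.47] [-2.62 -0.92 -2.67]
B cam robot side -0.55 2.2 [0.69 0.67 0.23] [-2.45 -0.67 -2.91]
[ 2.583 -0.     1.867]
[1.94483769e-05 1.27559471e+00 3.10458707e+00]
```

```bash
cat >> h.py <<'E'
def plan(p,rpy=None,M=None,n=None):
    o=robot.get_obs();dp=np.array(p)-o["tcp_pos"]
    R0=R.from_euler('xyz',o["ee_rot"])
    R1=R0 if rpy is None and M is None else (R.from_euler('xyz',rpy) if M is None else R.from_matrix(M))
    rv=(R1*R0.inv()).as_rotvec()
    need=max(abs(dp).max()/.025,abs(rv).max()/.12); n=n or int(np.ceil(need))
    print("dp mm",(dp*1000).round(2),"rv",rv.round(4),"n",n,"row t",(dp/.025/n).round(3),"a",(rv/.12/n).round(3))
E
python3 - <<'E'
from h import *
plan([.489,-.195,.265],[-2.583,0,-1.274])
E
```

```text
dp mm [315.6  457.34  26.31] rv [ 0.1534 -0.5371  0.036 ] n 19 row t [0.664 0.963 0.055] a [ 0.067 -0.236  0.016]
```

Emit:
play_rows(
  steps=[
    {"tx": 0.3,"ty": 0.6,"tz": 0.2,"ax": 0.067,"ay": -0.236,"az": 0.016,"gripper": 0.65},
    {"tx": 0.684,"ty": 0.983,"tz": 0.05,"ax": 0.067,"ay": -0.236,"az": 0.016,"gripper": 0.65},
    {"tx": 0.684,"ty": 0.983,"tz": 0.05,"ax": 0.067,"ay": -0.236,"az": 0.016,"gripper": 0.65},
    {"tx": 0.684,"ty": 0.983,"tz": 0.05,"ax": 0.067,"ay": -0.236,"az": 0.016,"gripper": 0.65},
    {"tx": 0.684,"ty": 0.983,"tz": 0.05,"ax": 0.067,"ay": -0.236,"az": 0.016,"gripper": 0.65},
    {"tx": 0.684,"ty": 0.983,"tz": 0.05,"ax": 0.067,"ay": -0.236,"az": 0.016,"gripper": 0.65},
    {"tx": 0.684,"ty": 0.983,"tz": 0.05,"ax": 0.067,"ay": -0.236,"az": 0.016,"gripper": 0.65},
    {"tx": 0.684,"ty": 0.983,"tz": 0.05,"ax": 0.067,"ay": -0.236,"az": 0.016,"gripper": 0.65},
    {"tx": 0.684,"ty": 0.983,"tz": 0.05,"ax": 0.067,"ay": -0.236,"az": 0.016,"gripper": 0.65},
    {"tx": 0.684,"ty": 0.983,"tz": 0.05,"ax": 0.067,"ay": -0.236,"az": 0.016,"gripper": 0.65},
    {"tx": 0.684,"ty": 0.983,"tz": 0.05,"ax": 0.067,"ay": -0.236,"az": 0.016,"gripper": 0.65},
    {"tx": 0.684,"ty": 0.983,"tz": 0.05,"ax": 0.067,"ay": -0.236,"az": 0.016,"gripper": 0.65},
    {"tx": 0.684,"ty": 0.983,"tz": 0.05,"ax": 0.067,"ay": -0.236,"az": 0.016,"gripper": 0.65},
    {"tx": 0.684,"ty": 0.983,"tz": 0.05,"ax": 0.067,"ay": -0.236,"az": 0.016,"gripper": 0.65},
    {"tx": 0.684,"ty": 0.983,"tz": 0.05,"ax": 0.067,"ay": -0.236,"az": 0.016,"gripper": 0.65},
    {"tx": 0.684,"ty": 0.983,"tz": 0.05,"ax": 0.067,"ay": -0.236,"az": 0.016,"gripper": 0.65},
    {"tx": 0.684,"ty": 0.983,"tz": 0.05,"ax": 0.067,"ay": -0.236,"az": 0.016,"gripper": 0.65},
    {"tx": 0.684,"ty": 0.983,"tz": 0.05,"ax": 0.067,"ay": -0.236,"az": 0.016,"gripper": 0.65},
    {"tx": 0.684,"ty": 0.983,"tz": 0.05,"ax": 0.067,"ay": -0.236,"az": 0.016,"gripper": 0.65},
    {"gripper": 0.65},
  ],
)

```text
schema error: expected keys tx, ty, tz, ax, ay, az, gripper
```

```bash
python3 - <<'E'
from h import *
im,d,K,X=shot("wrist","w1");o=robot.get_obs();print(o["tcp_pos"],o["ee_rot"],o["joints"].round(2),o["contact_force"],abs(o["qd"]).max(),o["grip_width"],o["time"])
for l in ("neck","flask"):print([(x["uv"],x["confidence"]) for x in robot.place_of("wrist",l)])
cv2.imwrite("pics/w1b.png",cv2.resize(im[:,:,::-1],None,fx=1.5,fy=1.5))
E
```

```text
[ 0.17334136 -0.65234174  0.23870201] [ 3.14157344e+00  4.05526537e-05 -1.31104096e+00] [-1.35  0.26  1.6  -0.    1.27 -0.04] [0.2747252  0.23791405 0.57899179] 0.0016052454913576106 0.08810615874509489 1.4
[]
[]
```

View pics/w1b.png

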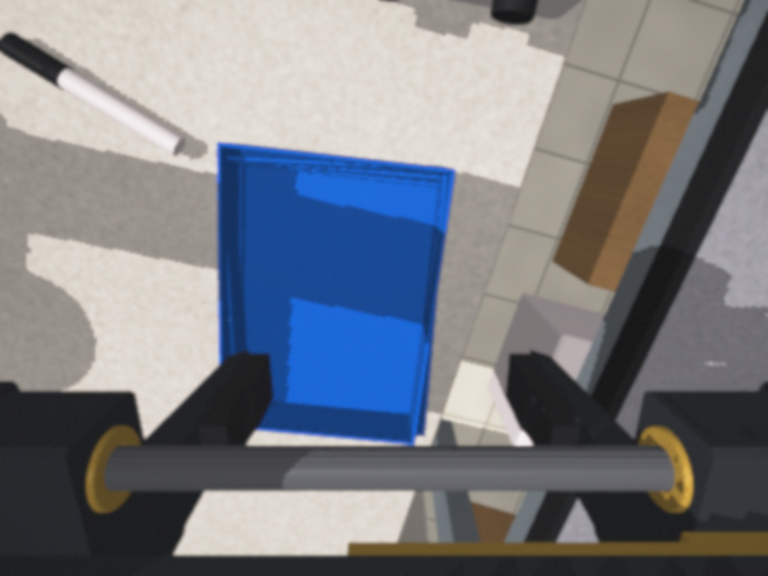

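The picture shows the blue tray under the wrist, so the arm has not moved: the call was refused because every key is needed in each row. I'll resend it with all of them.

Emit:
play_rows(
  steps=[
    {"tx": 0.3,"ty": 0.6,"tz": 0.2,"ax": 0.067,"ay": -0.236,"az": 0.016,"gripper": 0.65},
    {"tx": 0.684,"ty": 0.983,"tz": 0.05,"ax": 0.067,"ay": -0.236,"az": 0.016,"gripper": 0.65},
    {"tx": 0.684,"ty": 0.983,"tz": 0.05,"ax": 0.067,"ay": -0.236,"az": 0.016,"gripper": 0.65},
    {"tx": 0.684,"ty": 0.983,"tz": 0.05,"ax": 0.067,"ay": -0.236,"az": 0.016,"gripper": 0.65},
    {"tx": 0.684,"ty": 0.983,"tz": 0.05,"ax": 0.067,"ay": -0.236,"az": 0.016,"gripper": 0.65},
    {"tx": 0.684,"ty": 0.983,"tz": 0.05,"ax": 0.067,"ay": -0.236,"az": 0.016,"gripper": 0.65},
    {"tx": 0.684,"ty": 0.983,"tz": 0.05,"ax": 0.067,"ay": -0.236,"az": 0.016,"gripper": 0.65},
    {"tx": 0.684,"ty": 0.983,"tz": 0.05,"ax": 0.067,"ay": -0.236,"az": 0.016,"gripper": 0.65},
    {"tx": 0.684,"ty": 0.983,"tz": 0.05,"ax": 0.067,"ay": -0.236,"az": 0.016,"gripper": 0.65},
    {"tx": 0.684,"ty": 0.983,"tz": 0.05,"ax": 0.067,"ay": -0.236,"az": 0.016,"gripper": 0.65},
    {"tx": 0.684,"ty": 0.983,"tz": 0.05,"ax": 0.067,"ay": -0.236,"az": 0.016,"gripper": 0.65},
    {"tx": 0.684,"ty": 0.983,"tz": 0.05,"ax": 0.067,"ay": -0.236,"az": 0.016,"gripper": 0.65},
    {"tx": 0.684,"ty": 0.983,"tz": 0.05,"ax": 0.067,"ay": -0.236,"az": 0.016,"gripper": 0.65},
    {"tx": 0.684,"ty": 0.983,"tz": 0.05,"ax": 0.067,"ay": -0.236,"az": 0.016,"gripper": 0.65},
    {"tx": 0.684,"ty": 0.983,"tz": 0.05,"ax": 0.067,"ay": -0.236,"az": 0.016,"gripper": 0.65},
    {"tx": 0.684,"ty": 0.983,"tz": 0.05,"ax": 0.067,"ay": -0.236,"az": 0.016,"gripper": 0.65},
    {"tx": 0.684,"ty": 0.983,"tz": 0.05,"ax": 0.067,"ay": -0.236,"az": 0.016,"gripper": 0.65},
    {"tx": 0.684,"ty": 0.983,"tz": 0.05,"ax": 0.067,"ay": -0.236,"az": 0.016,"gripper": 0.65},
    {"tx": 0.684,"ty": 0.983,"tz": 0.05,"ax": 0.067,"ay": -0.236,"az": 0.016,"gripper": 0.65},
    {"tx": 0,"ty": 0,"tz": 0,"ax": 0,"ay": 0,"az": 0,"gripper": 0.65},
  ],
)

```text
time: 4.0
tcp_pos: [0.4889, -0.1927, 0.2659]
ee_rot: [-2.582, -0.0, -1.271]
contact_force: [0.2, -0.3, 0.2]
grip_width: 0.0576
```

```bash
python3 - <<'E'
from h import *
im,d,K,X=shot("wrist","w2");o=robot.get_obs();print(o["tcp_pos"],o["ee_rot"],o["joints"].round(2),o["contact_force"],abs(o["qd"]).max(),o["grip_width"],o["time"])
for l in ("neck","flask"):print([(x["uv"],x["confidence"]) for x in robot.place_of("wrist",l)])
cv2.imwrite("pics/w2b.png",cv2.resize(im[:,:,::-1],None,fx=1.5,fy=1.5))
E
```

```text
[ 0.48874646 -0.19372865  0.26609576] [-2.58227102e+00 -1.10002650e-03 -1.27184722e+00] [-0.72 -0.26  2.18  0.57  0.99  0.29] [-0.13997176 -1.16963694 -0.10865325] 0.02342346446046717 0.05722782241675313 4.05
[([257.5, 194.7], 0.92)]
[([260.2, 188.2], 0.77)]
```

View pics/w2b.png

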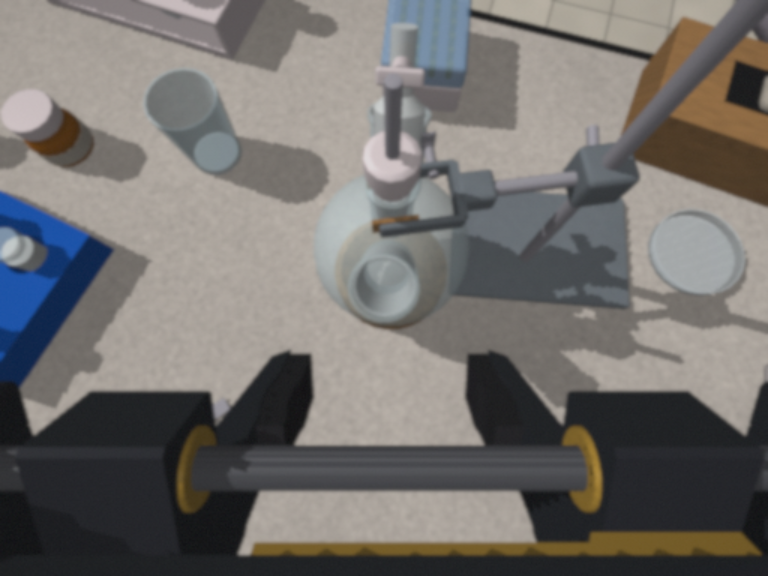

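The open neck mouth is centred at about (257,192), with the shaft and tap neck straight above it in the picture. My azimuth guess was good. Next I fit the rim from the depth.

```bash
python3 - <<'E'
from h import *
from scipy.optimize import least_squares
im,d,K,X=load("w2");P=cloud(d,K,X)
cv2.imwrite("pics/w2c.png",cv2.resize(im[150:230,215:300,::-1],None,fx=7,fy=7,interpolation=cv2.INTER_CUBIC))
ax0=np.array([-.507,-.155,.848]);ax0/=np.linalg.norm(ax0)
c,r=ray(K,X,(257.3,194));
u,v=np.meshgrid(np.arange(512),np.arange(384))
m=((u-257)**2+(v-192)**2<26**2)&(d>0)
h=P@ax0
print("h pct",np.percentile(h[m],[1,50,90,99]))
np.set_printoptions(linewidth=250)
print(((h-np.percentile(h[m],98))*1000)[165:222:3,232:284:3].round(0).astype(int))
print("row 192 depth",d[192,230:286:2].round(3))
# orthonormal
e1=np.cross(ax0,[0,0,1]);e1/=np.linalg.norm(e1);e2=np.cross(ax0,e1)
top=np.percentile(h[m],98)
s=m&(h>top-.004)
Q=P[s];x=Q@e1;y=Q@e2
print(s.sum(),"extent",x.min(),x.max(),y.min(),y.max())
f=lambda p:np.hypot(x-p[0],y-p[1])-p[2]
q=least_squares(f,[x.mean(),y.mean(),.02],loss='soft_l1',f_scale=.001).x;print(q, "center world",e1*q[0]+e2*q[1]+ax0*top)
# plane normal
A=Q-Q.mean(0);w=np.linalg.svd(A)[2][2];print("normal",w,np.degrees(np.arccos(abs(w@ax0))))
E
```

```text
h pct [-0.18443835 -0.11736485 -0.09542627 -0.09398154]
[[ -60  -59  -58  -57  -55  -44  -33  -29  -27  -28  -30  -35  -43  -52  -54  -56  -57  -58]
 [ -61  -60  -57  -56  -41  -26  -19   -7   -4  -14  -16  -22  -29  -40  -54  -55  -55  -56]
 [ -60  -59  -58  -54   -4   -1   -2   -1   -1    0   -1   -1  -17  -26  -42  -52  -55  -56]
 [ -60  -59  -57    0   -2   -3  -52  -53  -52  -51  -52   -2    1   -4  -28  -53  -56  -57]
 [ -59  -59   -2   -3  -50  -52  -52  -52  -53  -51  -51  -50   -4    0   -2  -53  -55  -55]
 [ -60   -3   -3  -22  -51  -53  -52  -52  -51  -51  -51  -51  -53   -4   -1  -55  -55  -56]
 [ -60   -2   -4  -30  -46  -54  -53  -52  -51  -52  -52  -51  -53  -54   -1   -2  -55  -57]
 [ -62   -3  -10  -29  -42  -53  -53  -52  -53  -51  -53  -53  -53  -46   -4    0  -56  -55]
 [  -4   -3  -11  -25  -36  -46  -53  -54  -54  -53  -54  -52  -49  -37  -17    0  -56  -59]
 [  -1   -2  -10  -22  -31  -37  -45  -49  -51  -51  -50  -45  -37  -29  -10   -2  -58  -59]
 [ -65   -2   -6  -16  -25  -31  -37  -39  -42  -42  -40  -35  -31  -20   -5   -1  -59  -60]
 [ -68   -1   -5  -12
[... 451 characters left out ...]
-161 -163  -98  -82  -78   -1   -1   -3    0   -1  -72  -73  -75  -76  -82  -90 -162]
 [-159 -160 -160 -161 -161 -153 -144  -85  -80  -81  -81  248  -83 -145 -149 -160 -160 -161]
 [-158 -157 -158 -157 -158 -158 -158 -157 -156 -156 -155 -156 -158 -156 -157 -156 -158 -157]]
row 192 depth [0.327 0.261 0.261 0.264 0.27  0.278 0.285 0.292 0.296 0.302 0.306 0.307 0.311 0.312 0.314 0.313 0.311 0.308 0.305 0.298 0.292 0.283 0.27  0.262 0.258 0.319 0.321 0.321]
608 extent -0.3447293383379563 -0.302434888897279 -0.5143085883112379 -0.47138271909005686
[-0.32366964 -0.49307846  0.01962645] center world [ 0.54222625 -0.17268829  0.18148722]
normal [-0.51930102 -0.1218249   0.84586355] 2.0309542555242412
```

View pics/w2c.png

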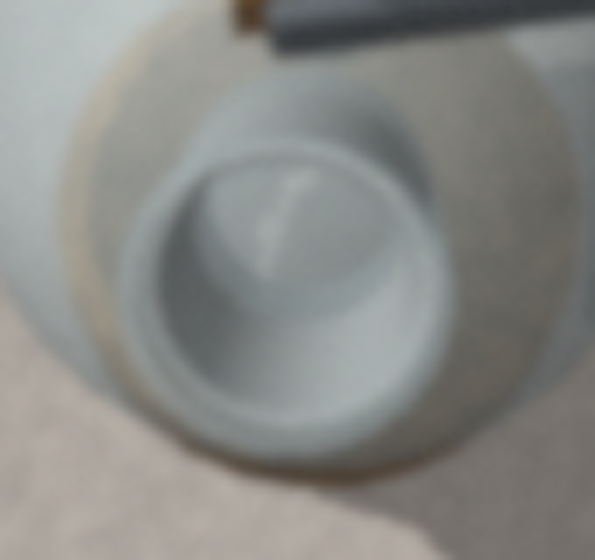

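```bash
python3 - <<'E'
from h import *
from scipy.optimize import least_squares
im,d,K,X=load("w2");P=cloud(d,K,X)
u,v=np.meshgrid(np.arange(512),np.arange(384))
m=((u-257)**2+(v-192)**2<28**2)&(d>0)
n=np.array([-.519,-.122,.846]);C=np.array([.5422,-.1727,.1815])
for it in range(8):
    rel=P-C;h=rel@n;r=np.linalg.norm(rel-h[...,None]*n,axis=-1)
    s=m&(abs(h)<.003)&(r>.0185)&(r<.0225)
    Q=P[s];A=Q-Q.mean(0);w=np.linalg.svd(A,full_matrices=False)[2][2];w*=np.sign(w[2])
    n=w
    e1=np.cross(n,[0,0,1]);e1/=np.linalg.norm(e1);e2=np.cross(n,e1)
    x=(Q-C)@e1;y=(Q-C)@e2;hh=(Q-C)@n
    f=lambda p:np.hypot(x-p[0],y-p[1])-p[2]
    q=least_squares(f,[0,0,.02],loss='soft_l1',f_scale=.001).x
    C=C+e1*q[0]+e2*q[1]+n*np.median(hh)
    print(s.sum(),C.round(4),n.round(4),"tilt",np.degrees(np.arccos(n[2])).round(2),"az",np.degrees(np.arctan2(n[1],n[0])).round(2),q[2].round(4),hh.std())
# outer extents
s=m&(abs((P-C)@n)<.004);Q=P[s]-C;print("ext",(Q@e1).min(),(Q@e1).max(),(Q@e2).min(),(Q@e2).max())
# sphere in this view
B=P[(d>0)];s=(np.linalg.norm(B-[.6024,-.1606,.0807],axis=1)<.075)&(B[:,2]>.09)&(B[:,2]<.13);B=B[s]
q=least_squares(lambda c:np.linalg.norm(B-c,axis=1)-.0655,[.6,-.16,.08],loss='soft_l1',f_scale=.001);print("ball",q.x,np.degrees(np.arctan2(*(C-q.x)[[1,0]])))
# gland white top
E
```

```text
455 [ 0.5428 -0.1726  0.1804] [-0.5221 -0.1139  0.8452] tilt 32.3 az -167.69 0.02 0.0007255794139577674
486 [ 0.543  -0.1727  0.1804] [-0.5217 -0.1116  0.8458] tilt 32.24 az -167.93 0.02 0.0008820341271141421
491 [ 0.543  -0.1726  0.1804] [-0.5219 -0.1109  0.8457] tilt 32.25 az -168.0 0.02 0.0009084408898242688
489 [ 0.543  -0.1726  0.1804] [-0.5224 -0.1107  0.8455] tilt 32.27 az -168.04 0.02 0.000915502830689586
488 [ 0.543  -0.1726  0.1804] [-0.5226 -0.111   0.8453] tilt 32.29 az -168.01 0.02 0.0009203013866072007
490 [ 0.5431 -0.1726  0.1804] [-0.5232 -0.111   0.845 ] tilt 32.33 az -168.02 0.02 0.0009297242074607554
490 [ 0.5431 -0.1726  0.1804] [-0.5232 -0.111   0.845 ] tilt 32.33 az -168.02 0.02 0.0009297242074607554
490 [ 0.5431 -0.1726  0.1804] [-0.5232 -0.111   0.845 ] tilt 32.33 az -168.02 0.02 0.0009297242074607554
ext -0.021114830056270087 0.02158401635663447 -0.021125385481535756 0.022066386891797598
ball [ 0.60249764 -0.15949947  0.08152409] -167.5323803773327
```

```bash
python3 - <<'E'
from h import *
plan([.51,.25,.22],[3.1416,0,-.94])
E
```

```text
dp mm [ 21.34 445.03 -46.32] rv [-0.2501  0.503   0.3244] n 18 row t [ 0.047  0.989 -0.103] a [-0.116  0.233  0.15 ]
```

Emit:
play_rows(
  steps=[
    {"tx": 0.04,"ty": 0.5,"tz": 0.2,"ax": -0.11,"ay": 0.221,"az": 0.142,"gripper": 0.65},
    {"tx": 0.047,"ty": 0.96,"tz": 0.1,"ax": -0.11,"ay": 0.221,"az": 0.142,"gripper": 0.65},
    {"tx": 0.047,"ty": 0.96,"tz": -0.12,"ax": -0.11,"ay": 0.221,"az": 0.142,"gripper": 0.65},
    {"tx": 0.047,"ty": 0.96,"tz": -0.12,"ax": -0.11,"ay": 0.221,"az": 0.142,"gripper": 0.65},
    {"tx": 0.047,"ty": 0.96,"tz": -0.12,"ax": -0.11,"ay": 0.221,"az": 0.142,"gripper": 0.65},
    {"tx": 0.047,"ty": 0.96,"tz": -0.12,"ax": -0.11,"ay": 0.221,"az": 0.142,"gripper": 0.65},
    {"tx": 0.047,"ty": 0.96,"tz": -0.12,"ax": -0.11,"ay": 0.221,"az": 0.142,"gripper": 0.65},
    {"tx": 0.047,"ty": 0.96,"tz": -0.12,"ax": -0.11,"ay": 0.221,"az": 0.142,"gripper": 0.65},
    {"tx": 0.047,"ty": 0.96,"tz": -0.12,"ax": -0.11,"ay": 0.221,"az": 0.142,"gripper": 0.65},
    {"tx": 0.047,"ty": 0.96,"tz": -0.12,"ax": -0.11,"ay": 0.221,"az": 0.142,"gripper": 0.65},
    {"tx": 0.047,"ty": 0.96,"tz": -0.12,"ax": -0.11,"ay": 0.221,"az": 0.142,"gripper": 0.65},
    {"tx": 0.047,"ty": 0.96,"tz": -0.12,"ax": -0.11,"ay": 0.221,"az": 0.142,"gripper": 0.65},
    {"tx": 0.047,"ty": 0.96,"tz": -0.12,"ax": -0.11,"ay": 0.221,"az": 0.142,"gripper": 0.65},
    {"tx": 0.047,"ty": 0.96,"tz": -0.12,"ax": -0.11,"ay": 0.221,"az": 0.142,"gripper": 0.65},
    {"tx": 0.047,"ty": 0.96,"tz": -0.12,"ax": -0.11,"ay": 0.221,"az": 0.142,"gripper": 0.65},
    {"tx": 0.047,"ty": 0.96,"tz": -0.12,"ax": -0.11,"ay": 0.221,"az": 0.142,"gripper": 0.65},
    {"tx": 0.047,"ty": 0.96,"tz": -0.12,"ax": -0.11,"ay": 0.221,"az": 0.142,"gripper": 0.65},
    {"tx": 0.047,"ty": 0.96,"tz": -0.12,"ax": -0.11,"ay": 0.221,"az": 0.142,"gripper": 0.65},
    {"tx": 0.047,"ty": 0.96,"tz": -0.12,"ax": -0.11,"ay": 0.221,"az": 0.142,"gripper": 0.65},
    {"tx": 0,"ty": 0,"tz": 0,"ax": 0,"ay": 0,"az": 0,"gripper": 0.65},
  ],
)

```text
time: 6.65
tcp_pos: [0.5116, 0.2501, 0.2221]
ee_rot: [3.14, 0.0, -0.94]
contact_force: [0.4, -0.7, -0.2]
grip_width: 0.057
```

```bash
python3 - <<'E'
from h import *
im,d,K,X=shot("wrist","w3");o=robot.get_obs();print(o["tcp_pos"],o["ee_rot"],o["joints"].round(2),abs(o["qd"]).max(),o["grip_width"],o["time"])
for l in ("adapter","cap_adapter","socket"):print(l,[(np.round(x["uv"]),x["confidence"]) for x in robot.place_of("wrist",l)])
cv2.imwrite("pics/w3b.png",cv2.resize(im[:,:,::-1],None,fx=1.5,fy=1.5))
E
```

```text
[0.51132261 0.24927458 0.22228254] [ 3.13987016e+00 -2.87650254e-04 -9.40963339e-01] [ 0.41  0.08  1.85 -0.    1.21  1.35] 0.022274249170563684 0.0570273511178108 6.7
adapter [(array([220.,  26.]), 0.97), (array([187.,  98.]), 0.88), (array([264., 159.]), 0.78)]
cap_adapter [(array([219., 206.]), 0.58)]
socket [(array([264., 178.]), 0.96), (array([205.,   2.]), 0.72), (array([162.,  91.]), 0.69)]
```

View pics/w3b.png

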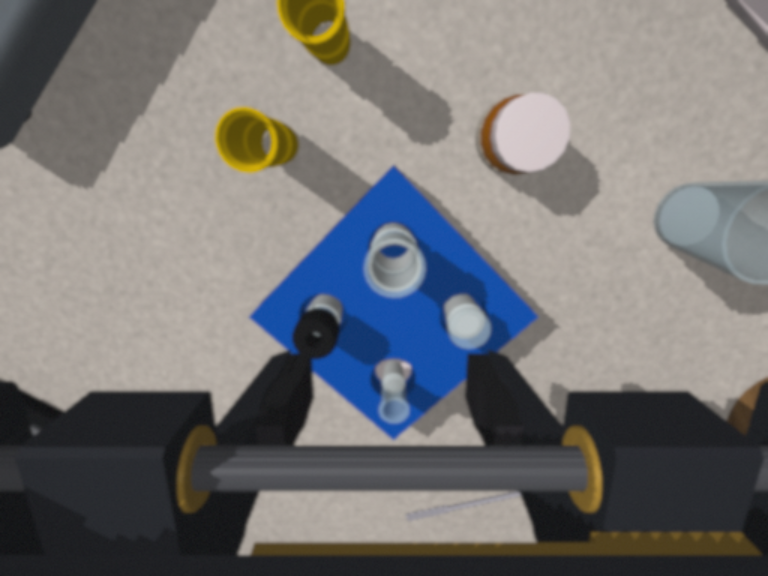

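The adapter's rim is centred at about (263,177), clear glass in the rack's upper hole. The black cap is at (211,222), the stopper at (312,215) and the thin adapter at (263,265); the two yellow look-alikes stand outside the rack at (165,93) and (210,20). The choice holds.

```bash
cat >> h.py <<'E'
def ring(P,d,C,n,rad,tol=.003,rin=.85,rout=1.12,fit_n=False,iters=8):
    from scipy.optimize import least_squares
    C=np.array(C,float);n=np.array(n,float)
    for it in range(iters):
        rel=P-C;h=rel@n;r=np.linalg.norm(rel-h[...,None]*n,axis=-1)
        t=tol if it>3 else 3*tol; 
        s=(d>0)&(abs(h)<t)&(r>rad*(rin-(.3 if it<3 else 0)))&(r<rad*(rout+(.3 if it<3 else 0)))
        Q=P[s]
        if fit_n:
            w=np.linalg.svd(Q-Q.mean(0),full_matrices=False)[2][2];n=w*np.sign(w@n)
        e1=np.cross(n,[0.3,.9,.1]);e1/=np.linalg.norm(e1);e2=np.cross(n,e1)
        x=(Q-C)@e1;y=(Q-C)@e2;hh=(Q-C)@n
        q=least_squares(lambda p:np.hypot(x-p[0],y-p[1])-p[2],[0,0,rad],loss='soft_l1',f_scale=.001).x
        C=C+e1*q[0]+e2*q[1]+n*np.median(hh)
    print("ring",s.sum(),C.round(4),n.round(4),"r",q[2].round(4),"std",hh.std().round(5));return C,n
E
python3 - <<'E'
from h import *
im,d,K,X=load("w3");P=cloud(d,K,X)
C0=at_z(K,X,(262.7,176.7),.104);print(C0,P[166:190:3,247:280:3,2].round(3))
C,n=ring(P,d,C0,[0,0,1],.018,fit_n=True)
ring(P,d,C0,[0,0,1],.018)
s=(d>0)&(abs(P[...,2]-C[2])<.004)&(np.linalg.norm(P[...,:2]-C[:2],axis=-1)<.03);Q=P[s];print("ext",Q.min(0),Q.max(0),(Q.min(0)+Q.max(0))/2)
# cap: dark top at z~.086
Cc=at_z(K,X,(211,222),.086);s=(d>0)&(abs(P[...,2]-.086)<.005)&(np.linalg.norm(P[...,:2]-Cc[:2],axis=-1)<.025);Q=P[s];print("cap",Cc,s.sum(),Q.min(0),Q.max(0),(Q.min(0)+Q.max(0))/2,Q.mean(0))
plan([C[0],C[1],.065],[3.1416,0,-.94])
E
```

```text
[0.52404425 0.25501778 0.104     ] [[0.106 0.104 0.101 0.019 0.017 0.018 0.017 0.018 0.019 0.102 0.104]
 [0.105 0.102 0.027 0.018 0.019 0.018 0.019 0.019 0.024 0.064 0.102]
 [0.105 0.075 0.036 0.027 0.023 0.019 0.02  0.025 0.034 0.067 0.098]
 [0.102 0.078 0.064 0.04  0.033 0.031 0.033 0.038 0.047 0.071 0.09 ]
 [0.102 0.084 0.07  0.063 0.046 0.045 0.044 0.061 0.068 0.077 0.094]
 [0.102 0.091 0.081 0.072 0.067 0.067 0.066 0.07  0.075 0.085 0.096]
 [0.104 0.098 0.088 0.082 0.077 0.076 0.076 0.079 0.084 0.093 0.102]
 [0.105 0.101 0.096 0.09  0.086 0.084 0.087 0.088 0.092 0.1   0.104]]
ring 487 [0.5232 0.254  0.1042] [-0.0141 -0.013   0.9998] r 0.0174 std 0.00102
ring 488 [0.5232 0.254  0.1041] [0. 0. 1.] r 0.0174 std 0.00104
ext [0.50385013 0.23460052 0.1001769 ] [0.54201643 0.27294358 0.10664347] [0.52293328 0.25377205 0.10341019]
cap [0.44897677 0.267011   0.086     ] 602 [0.42950633 0.2499415  0.08103083] [0.4600222  0.28168809 0.08866108] [0.44476427 0.2658148  0.08484596] [0.4456618  0.26649247 0.08592082]
dp mm [  12.26    5.61 -157.72] rv [ 0.001  -0.0006  0.0022] n 7 row t [ 0.07   0.032 -0.901] a [ 0.001 -0.001  0.003]
```

Emit:
play_rows(
  steps=[
    {"tx": 0.49,"ty": 0.19,"tz": -0.4,"ax": 0,"ay": 0,"az": 0,"gripper": 0.65},
    {"tx": 0,"ty": 0,"tz": -0.95,"ax": 0,"ay": 0,"az": 0,"gripper": 0.65},
    {"tx": 0,"ty": 0,"tz": -0.95,"ax": 0,"ay": 0,"az": 0,"gripper": 0.65},
    {"tx": 0,"ty": 0,"tz": -0.95,"ax": 0,"ay": 0,"az": 0,"gripper": 0.65},
    {"tx": 0,"ty": 0,"tz": -0.95,"ax": 0,"ay": 0,"az": 0,"gripper": 0.65},
    {"tx": 0,"ty": 0,"tz": -0.95,"ax": 0,"ay": 0,"az": 0,"gripper": 0.65},
    {"tx": 0,"ty": 0,"tz": -0.7,"ax": 0,"ay": 0,"az": 0,"gripper": 0.65},
    {"tx": 0,"ty": 0,"tz": -0.46,"ax": 0,"ay": 0,"az": 0,"gripper": 0.65},
    {"tx": 0,"ty": 0,"tz": 0,"ax": 0,"ay": 0,"az": 0,"gripper": 0.65},
    {"tx": 0,"ty": 0,"tz": 0,"ax": 0,"ay": 0,"az": 0,"gripper": 0.2},
    {"tx": 0,"ty": 0,"tz": 0,"ax": 0,"ay": 0,"az": 0,"gripper": 0.2},
    {"tx": 0,"ty": 0,"tz": 0,"ax": 0,"ay": 0,"az": 0,"gripper": 0.2},
    {"tx": 0,"ty": 0,"tz": 0,"ax": 0,"ay": 0,"az": 0,"gripper": 0.2},
    {"tx": 0,"ty": 0,"tz": 0,"ax": 0,"ay": 0,"az": 0,"gripper": 0.2},
  ],
)

```text
time: 8.6
tcp_pos: [0.5238, 0.2547, 0.0658]
ee_rot: [-3.141, -0.0, -0.941]
contact_force: [-0.8, 1.1, 5.2]
grip_width: 0.0365
```

```bash
python3 - <<'E'
from h import *
im,d,K,X=shot("wrist","w4");o=robot.get_obs();print(o["tcp_pos"],o["ee_rot"],o["contact_force"],o["wrist_torque"],o["grip_width"],o["time"])
cv2.imwrite("pics/w4b.png",cv2.resize(im[:,:,::-1],None,fx=1.5,fy=1.5))
E
```

```text
[0.52378818 0.25467155 0.06584897] [-3.14088445e+00 -3.77845521e-04 -9.40898983e-01] [-0.75586027  1.04842078  4.63207612] [0.11697643 0.01970744 0.00683565] 0.036247199718793546 8.65
```

View pics/w4b.png

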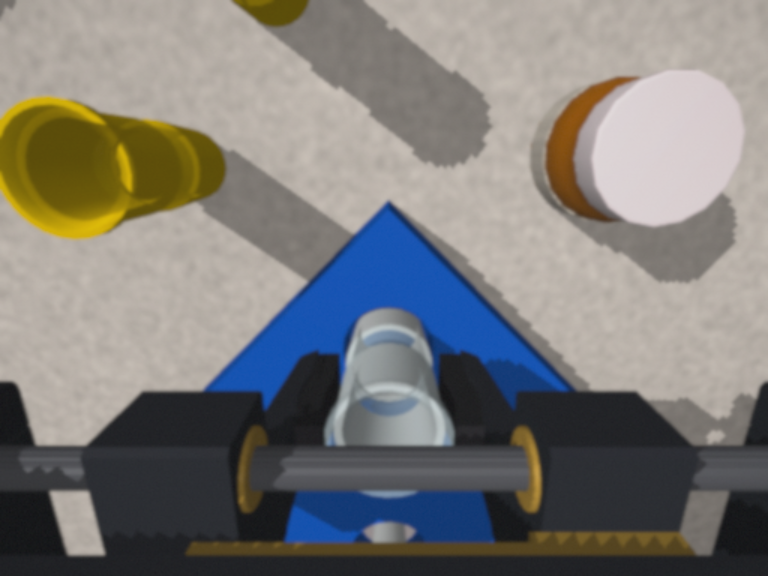

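Emit:
play_rows(
  steps=[
    {"tx": 0,"ty": 0,"tz": 0,"ax": 0,"ay": 0,"az": 0,"gripper": 0.0},
    {"tx": 0,"ty": 0,"tz": 0,"ax": 0,"ay": 0,"az": 0,"gripper": 0.0},
    {"tx": 0,"ty": 0,"tz": 0,"ax": 0,"ay": 0,"az": 0,"gripper": 0.0},
  ],
)

```text
time: 9.02
tcp_pos: [0.5238, 0.2547, 0.0659]
ee_rot: [-3.141, -0.0, -0.941]
contact_force: [-0.3, -0.2, 6.2]
grip_width: 0.037
```

Emit:
play_rows(
  steps=[
    {"tx": 0,"ty": 0,"tz": 0.1,"ax": 0,"ay": 0,"az": 0,"gripper": 0.0},
    {"tx": 0,"ty": 0,"tz": 0.3,"ax": 0,"ay": 0,"az": 0,"gripper": 0.0},
    {"tx": 0,"ty": 0,"tz": 0.8,"ax": 0,"ay": 0,"az": 0,"gripper": 0.0},
    {"tx": 0,"ty": 0,"tz": 0.8,"ax": 0,"ay": 0,"az": 0,"gripper": 0.0},
    {"tx": 0,"ty": 0,"tz": 0,"ax": 0,"ay": 0,"az": 0,"gripper": 0.0},
  ],
)

```text
time: 9.65
tcp_pos: [0.5253, 0.2552, 0.1184]
ee_rot: [-3.137, -0.001, -0.941]
contact_force: [-0.1, -0.3, -0.2]
grip_width: 0.0365
```

```bash
python3 - <<'E'
from h import *
im,d,K,X=shot("wrist","w5");o=robot.get_obs();print(o["tcp_pos"],o["ee_rot"],o["contact_force"],o["wrist_torque"],o["grip_width"],o["time"])
S=shot("side","s5")
cv2.imwrite("pics/w5b.png",cv2.resize(im[180:384,150:350,::-1],None,fx=3,fy=2.9))
cv2.imwrite("pics/s5b.png",cv2.resize(S[0][200:320,150:310,::-1],None,fx=4.5,fy=4.5))
E
```

```text
[0.52432808 0.25476799 0.1169699 ] [-3.13901187e+00 -9.41423793e-04 -9.40980869e-01] [ 0.99496909 -0.57213134 -0.64110613] [-0.051047    0.01897724  0.00251735] 0.03662656928622097 9.7
```

View pics/w5b.png

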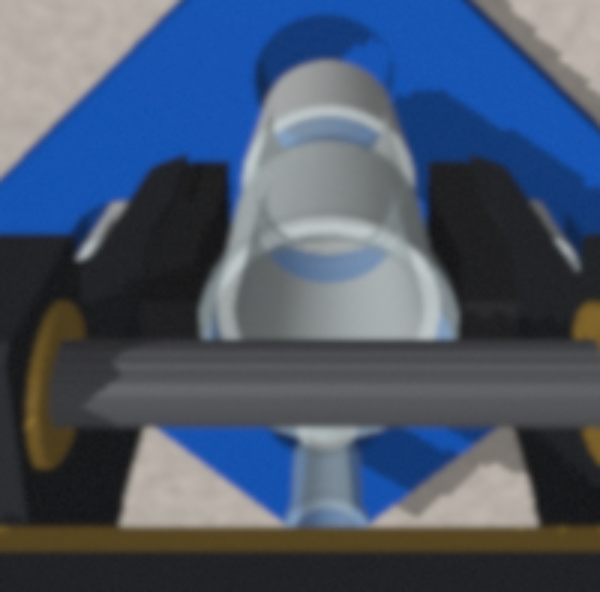

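View pics/s5b.png

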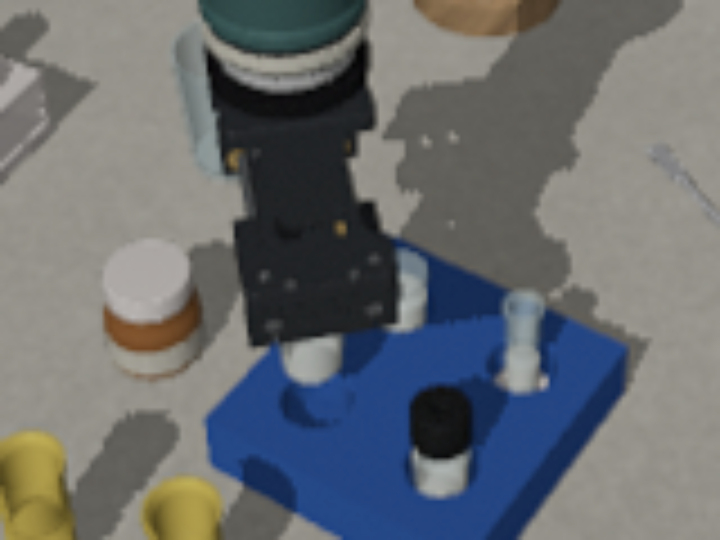

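```bash
cat >> h.py <<'E'
def prof(z): # adapter outer radius
    return np.interp(z,[0,.035,.038,.047,.050,.0785,.0795,.086],[.0155,.01725,.0145,.0145,.017,.017,.019,.019])
def profcap(z):
    return np.interp(z,[0,.032,.034,.043,.044,.068],[.013,.0146,.0125,.0125,.016,.016])
def fit_held(tag,pf,z0,L,hi,lo,yo=0):
    """tool frame fit; axis dir -z tool; origin of piece at tool (x,y,z0)"""
    from scipy.optimize import least_squares
    im,d,K,X=load(tag); M=np.array(robot.camera_params("wrist")["mount"],float)
    P=cloud(d,K,M)
    x0=np.array([0,yo,z0,0,0.])
    def hr(p,Q):
        o=p[:3];a=np.array([p[3],p[4],-1.]);a/=np.linalg.norm(a)
        rel=Q-o;h=rel@a;r=np.linalg.norm(rel-h[:,None]*a,axis=1);return h,r
    Q=P[d>0];
    p=x0
    for it in range(6):
        h,r=hr(p,Q);t=[.008,.006,.004,.003,.003,.003][it]
        s=(h>lo)&(h<hi)&(abs(r-pf(h))<t);q=Q[s]
        sol=least_squares(lambda p:(lambda hr_:hr_[1]-pf(hr_[0]))(hr(p,q)),p,loss='soft_l1',f_scale=.0007,x_scale=[.001,.001,.003,.02,.02]);p=sol.x
    print(tag,"n",s.sum(),"xyz mm",(p[:3]*1000).round(2),"tilt",p[3:].round(4),"res",np.median(abs(sol.fun)))
    return p
E
python3 - <<'E'
from h import *
p=fit_held("w5",prof,.048,.086,.078,.002)
p=fit_held("w5",prof,.048,.086,.034,.002)
p=fit_held("w5",prof,.048,.086,.09,.002)
E
```

```text
w5 n 4245 xyz mm [ 1.26  1.72 43.94] tilt [-0.048  -0.0304] res 0.0009335056623821711
w5 n 2590 xyz mm [  1.34  -0.39 -22.17] tilt [-0.0931 -0.0484] res 0.0007570622377494124
w5 n 5096 xyz mm [ 0.27  1.06 44.3 ] tilt [-0.0005 -0.0005] res 0.0004499585575906389
```

```bash
sed -i 's/Q=P\[d>0\];/Q=P[(d>0)\&(im.max(2)>85)\&(im[...,2].astype(int)-im[...,0]<45)];/' h.py
python3 - <<'E'
from h import *
for hi in(.09,.078,.034):
  for z0 in (.048,.044): p=fit_held("w5",prof,z0,.086,hi,.002)
E
```

```text
w5 n 4083 xyz mm [ 0.22  1.1  44.4 ] tilt [0.0013 0.0018] res 0.000284345269117095
w5 n 4083 xyz mm [ 0.22  1.1  44.4 ] tilt [0.0013 0.0018] res 0.0002843452689139554
w5 n 3385 xyz mm [ 0.95  1.55 43.95] tilt [-0.0309 -0.0167] res 0.0007311502542528651
w5 n 3385 xyz mm [ 0.95  1.55 43.95] tilt [-0.0309 -0.0167] res 0.0007311502541241452
w5 n 1357 xyz mm [  1.98  -1.55 -29.74] tilt [-0.2055  0.0028] res 0.000846136646925788
w5 n 1434 xyz mm [  1.44  -0.44 -27.42] tilt [-0.11   -0.0859] res 0.0008378573868979763
```

```bash
cat >> h.py <<'E'
C_N=np.array([.5431,-.1726,.1808]); n_N=np.array([-.5184,-.1102,.8480]); n_N/=np.linalg.norm(n_N)
xT=np.array([.2079,-.9781,0]);xT-=xT@n_N*n_N;xT/=np.linalg.norm(xT);zT=-n_N;yT=np.cross(zT,xT);MT=np.stack([xT,yT,zT],1)
def tgt(s,off,C=C_N): # off: piece origin in tool frame
    return C+n_N*s-MT@np.array(off)
E
python3 - <<'E'
from h import *
print(MT.round(3),R.from_matrix(MT).as_euler('xyz'))
t=tgt(.04,[.0002,.0011,.0444]);print(t);plan(t,M=MT)
E
```

```text
[[ 0.208 -0.829  0.518]
 [-0.978 -0.176  0.11 ]
 [-0.    -0.53  -0.848]] [-2.58300726e+00  9.54907577e-06 -1.36135239e+00]
[ 0.50021759 -0.18151137  0.25295467]
dp mm [ -23.27 -435.94  137.11] rv [ 0.2294 -0.5132 -0.4092] n 18 row t [-0.052 -0.969  0.305] a [ 0.106 -0.238 -0.189]
```

Emit:
play_rows(
  steps=[
    {"tx": 0,"ty": 0,"tz": 0.95,"ax": 0,"ay": 0,"az": 0,"gripper": 0},
    {"tx": 0,"ty": 0,"tz": 0.95,"ax": 0,"ay": 0,"az": 0,"gripper": 0},
    {"tx": -0.052,"ty": -0.969,"tz": 0.9,"ax": 0.106,"ay": -0.238,"az": -0.189,"gripper": 0},
    {"tx": -0.052,"ty": -0.969,"tz": 0.9,"ax": 0.106,"ay": -0.238,"az": -0.189,"gripper": 0},
    {"tx": -0.052,"ty": -0.969,"tz": 0.9,"ax": 0.106,"ay": -0.238,"az": -0.189,"gripper": 0},
    {"tx": -0.052,"ty": -0.969,"tz": 0.059,"ax": 0.106,"ay": -0.238,"az": -0.189,"gripper": 0},
    {"tx": -0.052,"ty": -0.969,"tz": 0.059,"ax": 0.106,"ay": -0.238,"az": -0.189,"gripper": 0},
    {"tx": -0.052,"ty": -0.969,"tz": 0.059,"ax": 0.106,"ay": -0.238,"az": -0.189,"gripper": 0},
    {"tx": -0.052,"ty": -0.969,"tz": 0.059,"ax": 0.106,"ay": -0.238,"az": -0.189,"gripper": 0},
    {"tx": -0.052,"ty": -0.969,"tz": 0.059,"ax": 0.106,"ay": -0.238,"az": -0.189,"gripper": 0},
    {"tx": -0.052,"ty": -0.969,"tz": 0.059,"ax": 0.106,"ay": -0.238,"az": -0.189,"gripper": 0},
    {"tx": -0.052,"ty": -0.969,"tz": 0.059,"ax": 0.106,"ay": -0.238,"az": -0.189,"gripper": 0},
    {"tx": -0.052,"ty": -0.969,"tz": 0.059,"ax": 0.106,"ay": -0.238,"az": -0.189,"gripper": 0},
    {"tx": -0.052,"ty": -0.969,"tz": 0.059,"ax": 0.106,"ay": -0.238,"az": -0.189,"gripper": 0},
    {"tx": -0.052,"ty": -0.969,"tz": 0.059,"ax": 0.106,"ay": -0.238,"az": -0.189,"gripper": 0},
    {"tx": -0.052,"ty": -0.969,"tz": 0.059,"ax": 0.106,"ay": -0.238,"az": -0.189,"gripper": 0},
    {"tx": -0.052,"ty": -0.969,"tz": 0.059,"ax": 0.106,"ay": -0.238,"az": -0.189,"gripper": 0},
    {"tx": -0.052,"ty": -0.969,"tz": 0.059,"ax": 0.106,"ay": -0.238,"az": -0.189,"gripper": 0},
    {"tx": -0.052,"ty": -0.969,"tz": 0.059,"ax": 0.106,"ay": -0.238,"az": -0.189,"gripper": 0},
    {"tx": -0.052,"ty": -0.969,"tz": 0.059,"ax": 0.106,"ay": -0.238,"az": -0.189,"gripper": 0},
  ],
)

```text
time: 12.25
tcp_pos: [0.4989, -0.1822, 0.251]
ee_rot: [-2.584, 0.001, -1.361]
contact_force: [-0.3, -1.2, -1.6]
grip_width: 0.0367
```

Emit:
play_rows(
  steps=[
    {"tx": 0,"ty": 0,"tz": 0,"ax": 0,"ay": 0,"az": 0,"gripper": 0},
    {"tx": 0,"ty": 0,"tz": 0,"ax": 0,"ay": 0,"az": 0,"gripper": 0},
    {"tx": 0,"ty": 0,"tz": 0,"ax": 0,"ay": 0,"az": 0,"gripper": 0},
  ],
)

```text
time: 12.62
tcp_pos: [0.4997, -0.1809, 0.2518]
ee_rot: [-2.584, -0.0, -1.359]
contact_force: [0.6, 1.2, -1.3]
grip_width: 0.0366
```

```bash
python3 - <<'E'
from h import *
im,d,K,X=shot("wrist","w6");o=robot.get_obs();print(o["tcp_pos"],o["ee_rot"],o["joints"].round(2),o["contact_force"],o["wrist_torque"],o["grip_width"],o["time"])
cv2.imwrite("pics/w6b.png",cv2.resize(im[:,:,::-1],None,fx=1.5,fy=1.5))
for hi in (.09,): fit_held("w6",prof,.044,.086,hi,.002)
plan(tgt(.04,[.0002,.0011,.0444]),M=MT)
E
```

```text
[ 0.49978308 -0.18088163  0.25197827] [-2.58415696e+00 -5.36318534e-04 -1.35897243e+00] [-0.66 -0.27  2.21  0.54  0.9   0.42] [ 1.232669    0.25678768 -1.83394113] [ 0.00988505  0.31543745 -0.01829812] 0.036078075162305906 12.675
w6 n 4401 xyz mm [ 0.08  2.98 44.68] tilt [-0.0033 -0.0244] res 0.0004003341026977171
dp mm [ 0.43 -0.63  0.98] rv [ 0.0008 -0.001  -0.0024] n 1 row t [ 0.017 -0.025  0.039] a [ 0.006 -0.008 -0.02 ]
```

View pics/w6b.png

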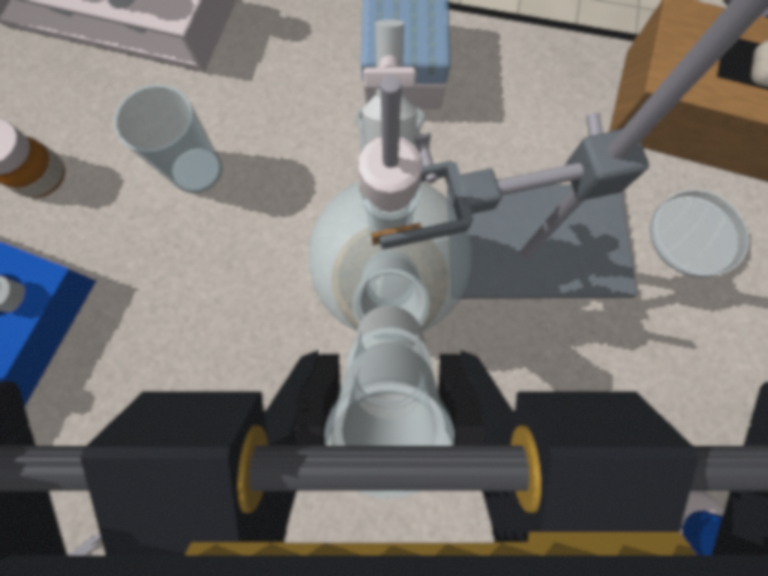

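The picture shows the adapter held in front of the neck, with the mouth at (260,198) and the cone tip at (261,213). I'll check its tilt by overlaying the fitted model on the picture.

```bash
cat >> h.py <<'E'
def overlay(tag,p,L,pf,out,rings,crop,f,extra=None):
    im,d,K,X=load(tag);M=np.array(robot.camera_params("wrist")["mount"],float)
    a=np.array([p[3],p[4],-1.]);a/=np.linalg.norm(a);e1=np.cross(a,[0,1,0]);e1/=np.linalg.norm(e1);e2=np.cross(a,e1)
    t=np.linspace(0,2*np.pi,73);g=cv2.resize(im[crop[1]:crop[3],crop[0]:crop[2],::-1],None,fx=f,fy=f,interpolation=cv2.INTER_CUBIC)
    for (h,r,col) in rings:
        W=p[:3]+a*h+r*(np.cos(t)[:,None]*e1+np.sin(t)[:,None]*e2)
        uv=(proj(K,M,W)-[crop[0],crop[1]]+.5)*f-.5
        cv2.polylines(g,[uv.round().astype(np.int32)],True,col,1)
    if extra is not None:
        for W,col in extra:
            uv=(proj(K,M,W)-[crop[0],crop[1]]+.5)*f-.5;cv2.polylines(g,[uv.round().astype(np.int32)],True,col,1)
    cv2.imwrite(out,g)
E
python3 - <<'E'
from h import *
im,d,K,X=load("w6");M=np.array(robot.camera_params("wrist")["mount"],float);P=cloud(d,K,M)
c,r=ray(K,M,(261,197));i=d[185:195,248:272];print(np.percentile(i[i>0],[5,50,95]))
# neck prediction in tool frame
o=robot.get_obs();Ro=R.from_euler('xyz',o["ee_rot"]).as_matrix();Cp=Ro.T@(C_N-o["tcp_pos"]);npred=Ro.T@n_N;print("pred",Cp,npred)
Cn,nn=ring(P,d,Cp,npred,.0205,rin=.9,rout=1.08)
Cn,nn=ring(P,d,Cp,npred,.0205,rin=.9,rout=1.08,fit_n=True)
ps={"A":[.0002,.0011,.0444,.0013,.0018],"B":[.0001,.003,.0447,-.0033,-.0244]}
for k,p in ps.items():
    p=np.array(p);overlay("w6",p,.086,prof,f"pics/ov{k}.png",[(0,.0155,(0,0,255)),(.035,.01725,(0,255,0)),(.0795,.019,(255,0,0)),(.086,.019,(0,255,255))],(205,160,315,345),3.2)
E
cd pics; python3 -c "
import cv2;import numpy as np
cv2.imwrite('ovAB.png',np.hstack([cv2.imread('ovA.png'),cv2.imread('ovB.png')]))"
```

```text
[0.29050555 0.29285134 0.29528561]
pred [0.00097239 0.0002391  0.08372744] [-7.98447654e-04  1.14815372e-03 -9.99999022e-01]
ring 369 [0.0009 0.0003 0.084 ] [-8.0e-04  1.1e-03 -1.0e+00] r 0.02 std 0.00089
ring 366 [0.0009 0.0002 0.0841] [ 0.0066  0.0062 -1.    ] r 0.02 std 0.00087
```

View pics/ovAB.png

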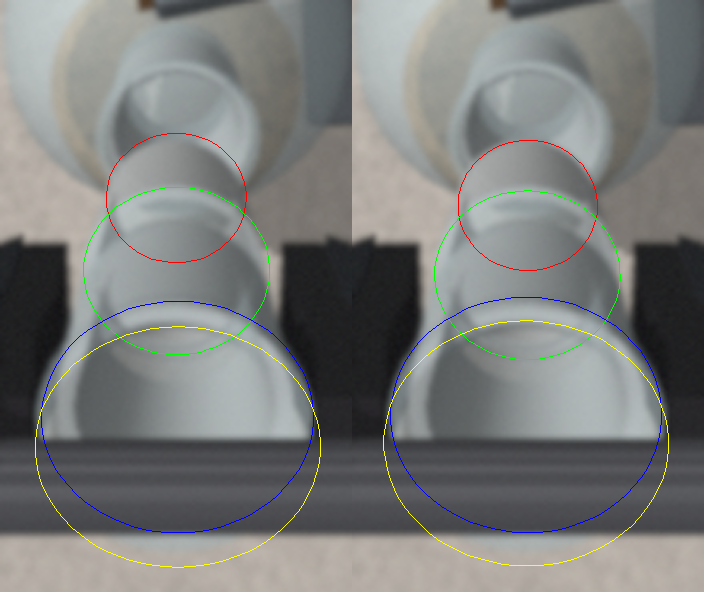

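```bash
python3 - <<'E'
from h import *
im,d,K,X=load("w6")
a=cv2.resize(im[195:230,230:292,::-1],None,fx=10,fy=10,interpolation=cv2.INTER_CUBIC)
b=cv2.resize(im[300:345,210:312,::-1],None,fx=6,fy=5,interpolation=cv2.INTER_CUBIC)
b=cv2.convertScaleAbs(b,alpha=1.3);b=b[:,:620]
if b.shape[1]<620:b=np.pad(b,((0,0),(0,620-b.shape[1]),(0,0)))
cv2.imwrite("pics/z6.png",np.vstack([a,b]))
g=im.astype(int).mean(2)
print("col261 rows 198..232",[(r,int(g[r,255:268].mean()),round(float(np.median(d[r,258:265])),3)) for r in range(198,232)])
print("rim rows",[(r,im[r,255:268].mean(0).round().astype(int).tolist(),round(float(np.median(d[r,258:265])),3)) for r in range(308,345,2)])
M=np.array(robot.camera_params("wrist")["mount"],float);print(M.round(4))
E
```

```text
col261 rows 198..232 [(198, 147, 0.297), (199, 147, 0.297), (200, 147, 0.297), (201, 146, 0.295), (202, 146, 0.292), (203, 146, 0.29), (204, 144, 0.203), (205, 141, 0.2), (206, 138, 0.198), (207, 137, 0.195), (208, 137, 0.192), (209, 137, 0.191), (210, 137, 0.188), (211, 137, 0.186), (212, 137, 0.183), (213, 137, 0.181), (214, 137, 0.179), (215, 137, 0.177), (216, 138, 0.175), (217, 142, 0.173), (218, 153, 0.171), (219, 166, 0.17), (220, 173, 0.169), (221, 171, 0.168), (222, 163, 0.168), (223, 154, 0.167), (224, 151, 0.166), (225, 151, 0.166), (226, 154, 0.166), (227, 152, 0.165), (228, 146, 0.164), (229, 140, 0.156), (230, 138, 0.155), (231, 138, 0.154)]
rim rows [(308, [77, 79, 82], 0.079), (310, [78, 78, 82], 0.078), (312, [89, 90, 94], 0.078), (314, [90, 91, 95], 0.079), (316, [85, 86, 90], 0.078), (318, [78, 79, 83], 0.078), (320, [77, 77, 81], 0.078), (322, [74, 74, 78], 0.078), (324, [71, 72, 75], 0.079), (326, [97, 100, 102], 0.079), (328, [162, 168, 167], 0.131), (330, [171, 176, 174], 0.132), (332, [177, 174, 168], 0.384), (334, [181, 174, 166], 0.384), (336, [181, 173, 165], 0.383), (338, [180, 172, 164], 0.383), (340, [179, 171, 164], 0.382), (342, [177, 170, 162], 0.382), (344, [176, 168, 161], 0.381)]
[[ 1.000e+00  5.000e-04 -2.000e-04 -1.000e-04]
 [-5.000e-04  9.528e-01  3.037e-01 -7.930e-02]
 [ 3.000e-04 -3.037e-01  9.528e-01 -1.461e-01]
 [ 0.000e+00  0.000e+00  0.000e+00  1.000e+00]]
```

View pics/z6.png

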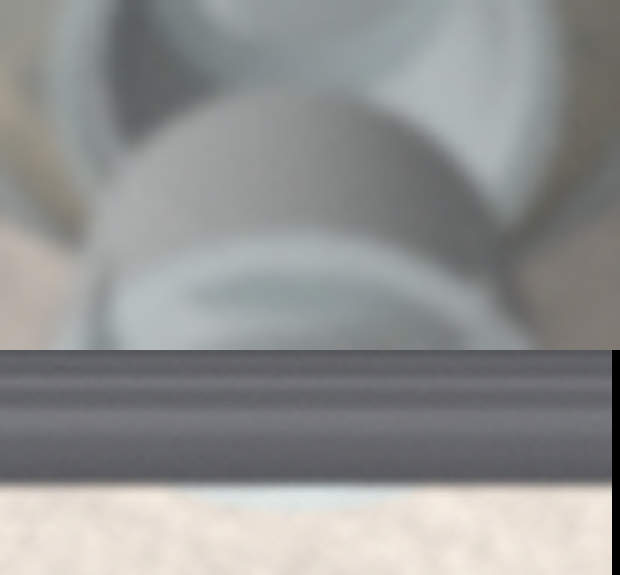

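```bash
python3 - <<'E'
from h import *
for tag in("w5","w6"):
    im,d,K,X=load(tag);M=np.array(robot.camera_params("wrist")["mount"],float);P=cloud(d,K,M)
    print(tag)
    for r in list(range(198,232,2))+[234,240,246,252,256,260,264,268]+[326,328,329,330,331,332]:
        q=np.median(P[r,257:264],axis=0)*1000;print(r,q.round(1),end=" ")
    print()
E
```

```text
w5
198 [  0.6   1.7 100.3] 200 [  0.6   3.5 100.2] 202 [  0.5 -14.1  43.3] 204 [  0.5 -14.6  38. ] 206 [  0.4 -14.8  33.3] 208 [  0.4 -15.   28.9] 210 [  0.4 -15.3  24.6] 212 [  0.4 -15.7  20. ] 214 [  0.4 -15.7  16.6] 216 [  0.4 -16.1  12.5] 218 [  0.4 -15.8  10. ] 220 [  0.4 -15.1   8.6] 222 [  0.4 -14.5   7.3] 224 [  0.4 -13.5   6.7] 226 [  0.4 -13.1   4.8] 228 [  0.4 -15.7  -3.7] 230 [  0.3 -15.7  -6.3] 234 [  0.3 -15.7 -11.2] 240 [  0.3 -15.8 -18.2] 246 [  0.3 -16.  -24.9] 252 [  0.3 -16.1 -30.6] 256 [  0.3 -18.1 -37.7] 260 [  0.3 -16.7 -38.5] 264 [ 0.4 16.1 12.9] 268 [ 0.4 13.   3.3] 326 [  0.1 -21.7 -81.8] 328 [  0.3  18.1 -38.6] 329 [  0.3  18.9 -38.4] 330 [  0.3  19.6 -38.3] 331 [  0.3  20.  -38.4] 332 [  0.7 106.9  54.5] 
w6
198 [  0.7  13.3 135.6] 200 [  0.7  15.3 135.2] 202 [  0.7  15.6 129.8] 204 [  0.5 -12.2  44.8] 206 [  0.5 -12.4  40. ] 208 [  0.4 -13.   34.6] 210 [  0.4 -13.4  29.6] 212 [  0.4 -13.7  25.3] 214 [  0.4 -14.   21. ] 216 [  0.4 -14.1  17.4] 218 [  0.4 -14.8  12.5] 220 [  0.4 -14.6  10. ] 222 [  0.4 -13.8   8.9] 224 [  0.4 -13.2   7.5] 226 [  0.4 -12.3   6.6] 228 [  0.4 -11.9   4.7] 230 [  0.3 -14.8  -4.3] 234 [  0.3 -14.9  -9.6] 240 [  0.3 -15.1 -16.8] 246 [  0.3 -15.5 -23.8] 252 [  0.3 -17.9 -34. ] 256 [  0.3 -18.1 -37.7] 260 [  0.3 -16.3 -37.8] 264 [ 0.4 17.4 15.1] 268 [ 0.4 14.3  5.4] 326 [  0.1 -21.6 -81.7] 328 [  0.3  17.9 -38.9] 329 [  0.3  18.7 -38.7] 330 [  0.3  19.2 -38.7] 331 [  0.3  19.8 -38.7] 332 [  1.1 209.  164.6]
```

The depth shows the adapter swung about 0.027 rad about the jaw axis, tip hanging down. The neck is within 0.3 mm of where I predicted it. I'll correct both and advance to 10 mm off the mouth.

Emit:
play_rows(
  steps=[
    {"tx": 0.17,"ty": 0.03,"tz": -0.246,"ax": 0.012,"ay": -0.055,"az": 0,"gripper": 0},
    {"tx": 0.17,"ty": 0.03,"tz": -0.246,"ax": 0.012,"ay": -0.055,"az": 0,"gripper": 0},
    {"tx": 0.17,"ty": 0.03,"tz": -0.246,"ax": 0.012,"ay": -0.055,"az": 0,"gripper": 0},
    {"tx": 0.17,"ty": 0.022,"tz": -0.246,"ax": 0.01,"ay": -0.055,"az": 0,"gripper": 0},
    {"tx": 0,"ty": 0,"tz": 0,"ax": 0,"ay": 0,"az": 0,"gripper": 0},
    {"tx": 0,"ty": 0,"tz": 0,"ax": 0,"ay": 0,"az": 0,"gripper": 0},
  ],
)

```text
time: 13.42
tcp_pos: [0.5168, -0.1791, 0.2275]
ee_rot: [-2.557, -0.001, -1.361]
contact_force: [-0.3, -1.3, -1.1]
grip_width: 0.0367
```

```bash
cat >> h.py <<'E'
def both(tag,pf=prof,z0=.0445,hi=.09,lo=.002,Cn=None,yo=0,rad=.0205):
    im,d,K,X=shot("wrist",tag);o=robot.get_obs()
    print(o["tcp_pos"],o["contact_force"].round(2),o["wrist_torque"].round(3),o["grip_width"],o["time"])
    M=np.array(robot.camera_params("wrist")["mount"],float);P=cloud(d,K,M)
    p=fit_held(tag,pf,z0,.086,hi,lo,yo)
    Ro=R.from_euler('xyz',o["ee_rot"]).as_matrix();C=C_N if Cn is None else Cn;Cp=Ro.T@(C-o["tcp_pos"]);npr=Ro.T@n_N
    print("pred neck",(Cp*1000).round(2),npr.round(4))
    try:
        Cn,nn=ring(P,d,Cp,npr,rad,rin=.9,rout=1.08)
    except Exception as e: print(e);Cn=Cp
    a=np.array([p[3],p[4],-1]);a/=np.linalg.norm(a)
    t=(Cn-p[:3]);print("tip above mouth mm",-(t@npr)*-1000,"lateral needed (tool)",((t-(t@npr)*npr)*1000).round(2),"tilt needed",(npr-a).round(4))
    return o,im,p,Cn
E
python3 - <<'E'
from h import *
o,im,p,Cn=both("w7")
cv2.imwrite("pics/w7b.png",cv2.resize(im[150:345,190:330,::-1],None,fx=3,fy=3,interpolation=cv2.INTER_CUBIC))
E
```

```text
[ 0.51681553 -0.17917203  0.22773966] [-0.54  0.24 -0.71] [-0.015  0.287  0.042] 0.036644930501452136 13.475
w7 n 4417 xyz mm [ 0.11  3.02 44.72] tilt [-0.0052 -0.0248] res 0.0004308051241571492
pred neck [-1.    3.34 54.09] [ 6.000e-04 -2.640e-02 -9.997e-01]
ring 414 [-0.0009  0.0034  0.0542] [ 6.000e-04 -2.640e-02 -9.997e-01] r 0.0201 std 0.00082
tip above mouth mm -9.511453186026994 lateral needed (tool) [-1.03  0.12 -0.  ] tilt needed [ 0.0058 -0.0015  0.    ]
```

View pics/w7b.png

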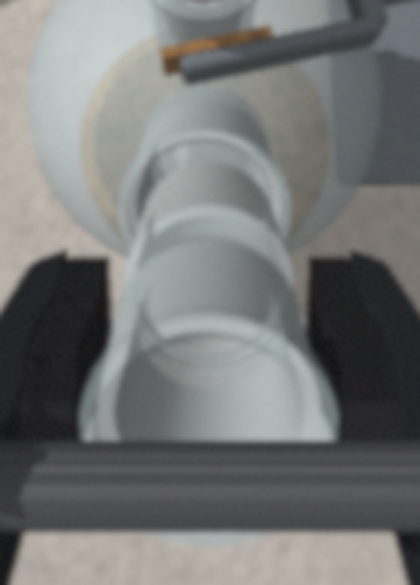

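Emit:
play_rows(
  steps=[
    {"tx": 0.136,"ty": 0.043,"tz": -0.227,"ax": 0,"ay": 0,"az": 0,"gripper": 0},
    {"tx": 0.136,"ty": 0.043,"tz": -0.227,"ax": 0,"ay": 0,"az": 0,"gripper": 0},
    {"tx": 0.136,"ty": 0.043,"tz": -0.227,"ax": 0,"ay": 0,"az": 0,"gripper": 0},
    {"tx": 0,"ty": 0,"tz": 0,"ax": 0,"ay": 0,"az": 0,"gripper": 0},
  ],
)

```text
time: 13.98
tcp_pos: [0.5267, -0.1753, 0.2094]
ee_rot: [-2.558, 0.0, -1.36]
contact_force: [0.5, 0.3, -0.6]
grip_width: 0.0367
```

```bash
python3 - <<'E'
from h import *
o,im,p,Cn=both("w8")
cv2.imwrite("pics/w8b.png",cv2.resize(im[150:345,190:330,::-1],None,fx=3,fy=3,interpolation=cv2.INTER_CUBIC))
E
```

```text
[ 0.52681233 -0.17545021  0.20988485] [-0.56  0.18 -0.25] [-0.025  0.341  0.027] 0.036613625932095925 14.025
w8 n 4676 xyz mm [-0.14  2.74 44.79] tilt [-0.0024 -0.0209] res 0.0005665161319711974
pred neck [ 0.62  2.25 33.37] [-6.000e-04 -2.550e-02 -9.997e-01]
ring 495 [0.0007 0.0021 0.0333] [-6.000e-04 -2.550e-02 -9.997e-01] r 0.0201 std 0.00083
tip above mouth mm 11.49222894742949 lateral needed (tool) [ 0.82 -0.34  0.01] tilt needed [ 0.0018 -0.0046  0.0001]
```

View pics/w8b.png

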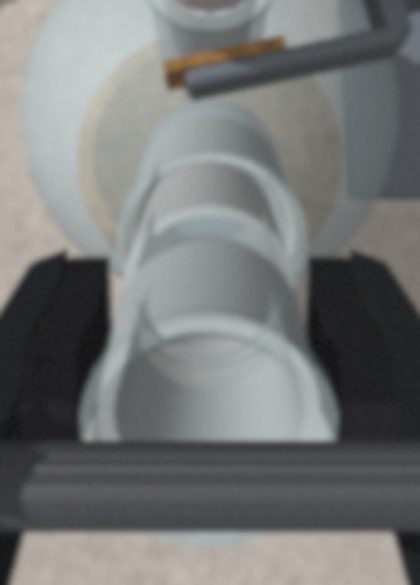

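Emit:
play_rows(
  steps=[
    {"tx": 0.088,"ty": 0.011,"tz": -0.133,"ax": 0,"ay": 0,"az": 0,"gripper": 0},
    {"tx": 0.088,"ty": 0.011,"tz": -0.133,"ax": 0,"ay": 0,"az": 0,"gripper": 0},
    {"tx": 0.088,"ty": 0.011,"tz": -0.133,"ax": 0,"ay": 0,"az": 0,"gripper": 0},
    {"tx": 0,"ty": 0,"tz": 0,"ax": 0,"ay": 0,"az": 0,"gripper": 0},
  ],
)

```text
time: 14.52
tcp_pos: [0.5334, -0.1747, 0.2]
ee_rot: [-2.557, -0.0, -1.36]
contact_force: [1.0, -0.7, -0.3]
grip_width: 0.0362
```

```bash
python3 - <<'E'
from h import *
o,im,p,Cn=both("w9")
print("F tool",(MT.T@o["contact_force"]).round(2))
cv2.imwrite("pics/w9b.png",cv2.resize(im[150:345,190:330,::-1],None,fx=3,fy=3,interpolation=cv2.INTER_CUBIC))
E
```

```text
[ 0.53343423 -0.17483338  0.20019622] [ 0.45  0.26 -0.62] [-0.076  0.305  0.013] 0.036568221255155194 14.575
w9 n 5404 xyz mm [-0.37  0.05 46.07] tilt [-0.004   0.0154] res 0.0010433034980177926
pred neck [-0.17  2.43 21.65] [-1.000e-04 -2.580e-02 -9.997e-01]
ring 551 [-0.0001  0.0024  0.0218] [-1.000e-04 -2.580e-02 -9.997e-01] r 0.02 std 0.0009
tip above mouth mm 24.175787807374224 lateral needed (tool) [ 0.25  2.95 -0.08] tilt needed [ 0.0039 -0.0412  0.0002]
F tool [-0.16 -0.09  0.79]
```

View pics/w9b.png

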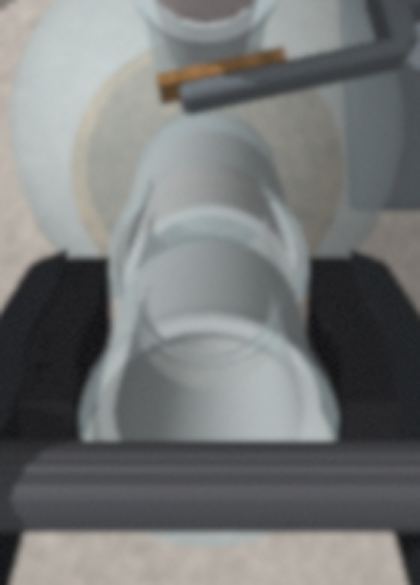

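Emit:
play_rows(
  steps=[
    {"tx": 0.031,"ty": 0.007,"tz": -0.051,"ax": 0,"ay": 0,"az": 0,"gripper": 0},
    {"tx": 0.031,"ty": 0.007,"tz": -0.051,"ax": 0,"ay": 0,"az": 0,"gripper": 0},
    {"tx": 0.031,"ty": 0.007,"tz": -0.051,"ax": 0,"ay": 0,"az": 0,"gripper": 0},
    {"tx": 0,"ty": 0,"tz": 0,"ax": 0,"ay": 0,"az": 0,"gripper": 0},
    {"tx": 0,"ty": 0,"tz": 0,"ax": 0,"ay": 0,"az": 0,"gripper": 0},
  ],
)

```text
time: 15.2
tcp_pos: [0.5358, -0.1744, 0.1967]
ee_rot: [-2.557, -0.001, -1.36]
contact_force: [0.0, -0.2, -0.7]
grip_width: 0.0362
```

```bash
cat >> h.py <<'E'
def st():
    o=robot.get_obs();Ro=R.from_euler('xyz',o["ee_rot"]).as_matrix();Cp=Ro.T@(C_N-o["tcp_pos"])
    print("t",o["time"],"F tool",(Ro.T@o["contact_force"]).round(2),"T",(Ro.T@o["wrist_torque"]).round(3),"neck in tool mm",(Cp*1000).round(2),"w",o["grip_width"])
E
python3 -c "
from h import *
st()"
```

```text
t 15.2 F tool [0.17 0.4  0.55] T [-0.383 -0.014  0.048] neck in tool mm [-0.26  2.51 17.37] w 0.03620648986652907
```

Emit:
play_rows(
  steps=[
    {"tx": 0.021,"ty": 0.0044,"tz": -0.034,"ax": 0,"ay": 0,"az": 0,"gripper": 0},
    {"tx": 0.021,"ty": 0.0044,"tz": -0.034,"ax": 0,"ay": 0,"az": 0,"gripper": 0},
    {"tx": 0.021,"ty": 0.0044,"tz": -0.034,"ax": 0,"ay": 0,"az": 0,"gripper": 0},
    {"tx": 0,"ty": 0,"tz": 0,"ax": 0,"ay": 0,"az": 0,"gripper": 0},
  ],
)

```text
time: 15.7
tcp_pos: [0.5374, -0.174, 0.1939]
ee_rot: [-2.557, -0.001, -1.36]
contact_force: [-0.0, 0.0, -1.2]
grip_width: 0.0369
```

```bash
python3 -c "
from h import *
st()"
```

```text
t 15.7 F tool [-0.05  0.68  1.03] T [-0.366 -0.033 -0.085] neck in tool mm [-0.19  2.34 14.22] w 0.036910900117260025
```

Emit:
play_rows(
  steps=[
    {"tx": 0.021,"ty": 0.0044,"tz": -0.034,"ax": 0,"ay": 0,"az": 0,"gripper": 0},
    {"tx": 0,"ty": 0,"tz": 0,"ax": 0,"ay": 0,"az": 0,"gripper": 0},
  ],
)

```text
time: 15.95
tcp_pos: [0.5379, -0.1739, 0.1932]
ee_rot: [-2.557, -0.001, -1.36]
contact_force: [0.4, 0.7, -0.2]
grip_width: 0.0369
```

```bash
python3 -c "
from h import *
st()"
```

```text
t 15.95 F tool [-0.61 -0.36  0.45] T [-0.289 -0.056 -0.019] neck in tool mm [-0.23  2.35 13.27] w 0.03691524985858463
```

Emit:
play_rows(
  steps=[
    {"tx": 0.021,"ty": 0.0044,"tz": -0.034,"ax": 0,"ay": 0,"az": 0,"gripper": 0},
    {"tx": 0,"ty": 0,"tz": 0,"ax": 0,"ay": 0,"az": 0,"gripper": 0},
  ],
)

```text
time: 16.2
tcp_pos: [0.5384, -0.1738, 0.1923]
ee_rot: [-2.557, -0.001, -1.36]
contact_force: [-0.4, 0.1, -0.5]
grip_width: 0.0364
```

Emit:
play_rows(
  steps=[
    {"tx": 0.021,"ty": 0.0044,"tz": -0.034,"ax": 0,"ay": 0,"az": 0,"gripper": 0},
    {"tx": 0,"ty": 0,"tz": 0,"ax": 0,"ay": 0,"az": 0,"gripper": 0},
  ],
)

```text
time: 16.45
tcp_pos: [0.5389, -0.1737, 0.1914]
ee_rot: [-2.557, -0.001, -1.36]
contact_force: [1.0, 0.6, -1.3]
grip_width: 0.0364
```

```bash
python3 -c "
from h import *
st()"
```

```text
t 16.45 F tool [-0.38 -0.16  1.72] T [-0.372 -0.133  0.004] neck in tool mm [-0.21  2.29 11.25] w 0.03636952247541069
```

Emit:
play_rows(
  steps=[
    {"tx": 0.021,"ty": 0.0044,"tz": -0.034,"ax": 0,"ay": 0,"az": 0,"gripper": 0},
    {"tx": 0,"ty": 0,"tz": 0,"ax": 0,"ay": 0,"az": 0,"gripper": 0},
  ],
)

```text
time: 16.7
tcp_pos: [0.5395, -0.1736, 0.1906]
ee_rot: [-2.557, -0.001, -1.36]
contact_force: [-0.2, 1.8, -1.5]
grip_width: 0.0362
```

Emit:
play_rows(
  steps=[
    {"tx": 0.021,"ty": 0.0044,"tz": -0.034,"ax": 0,"ay": 0,"az": 0,"gripper": 0},
    {"tx": 0,"ty": 0,"tz": 0,"ax": 0,"ay": 0,"az": 0,"gripper": 0},
  ],
)

```text
time: 16.95
tcp_pos: [0.54, -0.1734, 0.1897]
ee_rot: [-2.557, -0.001, -1.36]
contact_force: [0.2, 1.3, -0.9]
grip_width: 0.0366
```

```bash
python3 -c "
from h import *
st()"
```

```text
t 16.95 F tool [-1.22  0.08  1.04] T [-0.32  -0.239 -0.02 ] neck in tool mm [-0.16  2.21  9.22] w 0.036597262534437354
```

Emit:
play_rows(
  steps=[
    {"tx": 0.018,"ty": 0.02,"tz": -0.034,"ax": 0,"ay": 0,"az": 0,"gripper": 0},
    {"tx": 0,"ty": 0,"tz": 0,"ax": 0,"ay": 0,"az": 0,"gripper": 0},
  ],
)

```text
time: 17.2
tcp_pos: [0.5405, -0.1731, 0.1889]
ee_rot: [-2.557, -0.001, -1.361]
contact_force: [0.1, 0.6, -1.8]
grip_width: 0.0364
```

```bash
python3 -c "
from h import *
st()"
```

```text
t 17.2 F tool [-0.61  0.77  1.63] T [-0.308 -0.092  0.042] neck in tool mm [0.04 2.25 8.24] w 0.03635425313248328
```

Emit:
play_rows(
  steps=[
    {"tx": 0.018,"ty": 0.01,"tz": -0.034,"ax": 0,"ay": 0,"az": 0,"gripper": 0},
    {"tx": 0,"ty": 0,"tz": 0,"ax": 0,"ay": 0,"az": 0,"gripper": 0},
  ],
)

```text
time: 17.45
tcp_pos: [0.5409, -0.1729, 0.1881]
ee_rot: [-2.557, -0.001, -1.361]
contact_force: [-1.5, 0.9, -1.3]
grip_width: 0.0362
```

```bash
python3 -c "
from h import *
st()"
```

```text
t 17.45 F tool [-1.16  1.81  0.38] T [-0.369 -0.045 -0.008] neck in tool mm [0.15 2.23 7.32] w 0.03623673898590251
```

Emit:
play_rows(
  steps=[
    {"tx": 0.02,"ty": 0.0044,"tz": -0.033,"ax": 0,"ay": 0,"az": 0,"gripper": 0},
    {"tx": 0,"ty": 0,"tz": 0,"ax": 0,"ay": 0,"az": 0,"gripper": 0},
  ],
)

```text
time: 17.7
tcp_pos: [0.5415, -0.1728, 0.1875]
ee_rot: [-2.557, -0.001, -1.36]
contact_force: [-2.6, 1.1, 1.2]
grip_width: 0.0365
```

```bash
python3 -c "
from h import *
st()"
```

```text
t 17.7 F tool [-1.64  1.27 -2.31] T [-0.477 -0.074 -0.003] neck in tool mm [0.14 2.33 6.51] w 0.036528286501586245
```

Emit:
play_rows(
  steps=[
    {"tx": 0.02,"ty": 0.0044,"tz": -0.033,"ax": 0,"ay": 0,"az": 0,"gripper": 0},
    {"tx": 0,"ty": 0,"tz": 0,"ax": 0,"ay": 0,"az": 0,"gripper": 0},
  ],
)

```text
time: 17.95
tcp_pos: [0.5419, -0.1728, 0.1872]
ee_rot: [-2.557, -0.002, -1.36]
contact_force: [-7.8, -0.9, 4.8]
grip_width: 0.0367
```

```bash
python3 -c "
from h import *
st()"
```

```text
t 17.95 F tool [-0.73  3.89 -8.3 ] T [-0.653 -0.223 -0.054] neck in tool mm [0.01 2.54 5.97] w 0.036721056110110374
```

Emit:
play_rows(
  steps=[
    {"tx": -0.026,"ty": -0.0055,"tz": 0.012,"ax": 0,"ay": 0,"az": 0,"gripper": 0},
    {"tx": 0,"ty": 0,"tz": 0,"ax": 0,"ay": 0,"az": 0,"gripper": 0},
    {"tx": 0,"ty": 0,"tz": 0,"ax": 0,"ay": 0,"az": 0,"gripper": 0},
  ],
)

```text
time: 18.32
tcp_pos: [0.5414, -0.1728, 0.1869]
ee_rot: [-2.557, -0.001, -1.361]
contact_force: [-2.7, -0.3, 1.2]
grip_width: 0.0371
```

```bash
python3 - <<'E'
from h import *
st()
im,d,K,X=shot("wrist","w10");S=shot("side","s10")
M=np.array(robot.camera_params("wrist")["mount"],float);P=cloud(d,K,M)
cv2.imwrite("pics/w10b.png",np.hstack([cv2.resize(im[150:345,190:330,::-1],None,fx=3,fy=3),cv2.resize(S[0][90:220,200:320,::-1],(360,585))[:, :350]]))
for r in list(range(212,232,2))+[234,240,246,252,256]+[328,329,330,331,332]:
    q=np.median(P[r,257:264],axis=0)*1000;print(r,q.round(1),end=" ")
E
```

```text
t 18.325 F tool [-0.29  1.52 -2.5 ] T [-0.406 -0.098  0.029] neck in tool mm [0.18 1.89 6.01] w 0.03711697563512996
212 [  0.4 -16.4  18.2] 214 [  0.4 -18.5   9.4] 216 [  0.4 -18.5   6.5] 218 [  0.4 -17.2   6.7] 220 [  0.4 -15.2   8.6] 222 [  0.4 -13.9   8.7] 224 [  0.4 -13.1   7.7] 226 [  0.4 -12.3   6.5] 228 [  0.4 -11.8   4.9] 230 [  0.3 -14.7  -4. ] 234 [  0.3 -14.8  -9.4] 240 [  0.3 -15.2 -16.9] 246 [  0.3 -15.5 -23.9] 252 [  0.3 -18.  -34.1] 256 [  0.3 -17.9 -37.4] 328 [  0.3  18.1 -38.6] 329 [  0.3  18.5 -38.9] 330 [  0.3  19.  -38.9] 331 [  0.3  18.9 -39.6] 332 [  0.3  20.1 -38.9]
```

View pics/w10b.png

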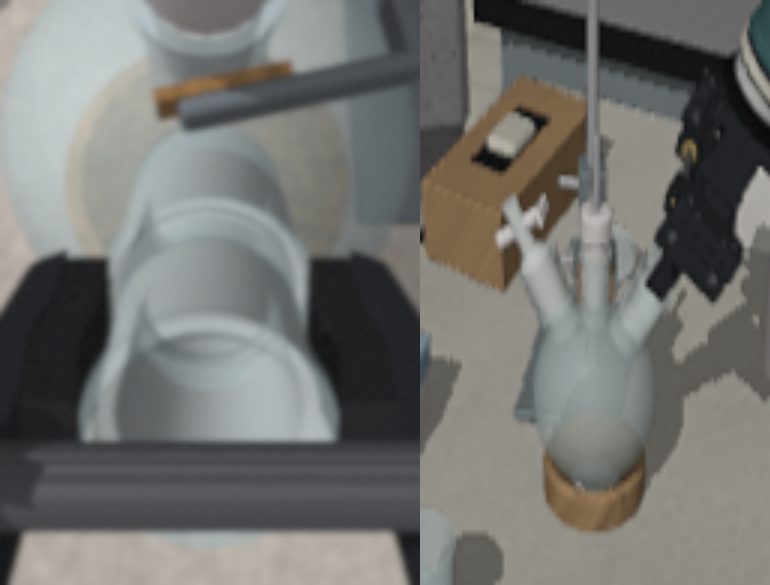

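The adapter is seated at about 38.7 mm, with roughly 3 N of axial reaction left and the rim just above the lip. Now I let go.

Emit:
play_rows(
  steps=[
    {"tx": 0,"ty": 0,"tz": 0,"ax": 0,"ay": 0,"az": 0,"gripper": 0.5},
    {"tx": 0,"ty": 0,"tz": 0,"ax": 0,"ay": 0,"az": 0,"gripper": 0.65},
    {"tx": 0,"ty": 0,"tz": 0,"ax": 0,"ay": 0,"az": 0,"gripper": 0.65},
    {"tx": 0,"ty": 0,"tz": 0,"ax": 0,"ay": 0,"az": 0,"gripper": 0.65},
  ],
)

```text
time: 18.92
tcp_pos: [0.5413, -0.1726, 0.1867]
ee_rot: [-2.557, -0.001, -1.36]
contact_force: [0.5, -0.2, 0.5]
grip_width: 0.0571
```

```bash
python3 - <<'E'
from h import *
st()
im,d,K,X=shot("wrist","w11")
M=np.array(robot.camera_params("wrist")["mount"],float);P=cloud(d,K,M)
cv2.imwrite("pics/w11b.png",cv2.resize(im[150:345,190:330,::-1],None,fx=3,fy=3))
for r in list(range(212,232,2))+[234,240,246,252,256]+[328,329,330,331,332]:
    q=np.median(P[r,257:264],axis=0)*1000;print(r,q.round(1),end=" ")
E
```

```text
t 18.925 F tool [ 0.28 -0.66 -0.13] T [-0.268 -0.011  0.028] neck in tool mm [0.33 1.8  5.94] w 0.05707210793586453
212 [  0.4 -16.5  17.9] 214 [  0.4 -18.7   9.1] 216 [  0.4 -18.4   6.8] 218 [  0.4 -17.3   6.4] 220 [  0.4 -15.2   8.6] 222 [  0.4 -13.9   8.6] 224 [  0.4 -12.9   8.1] 226 [  0.4 -12.3   6.6] 228 [  0.4 -11.9   4.6] 230 [  0.3 -14.7  -4. ] 234 [  0.3 -14.7  -9. ] 240 [  0.3 -14.9 -16.4] 246 [  0.3 -15.1 -22.9] 252 [  0.3 -15.1 -28.8] 256 [  0.3 -17.7 -37. ] 328 [  0.3  18.6 -38.1] 329 [  0.3  18.7 -38.7] 330 [  0.3  18.9 -39. ] 331 [  0.3  19.7 -38.7] 332 [  0.3  20.  -39. ]
```

View pics/w11b.png

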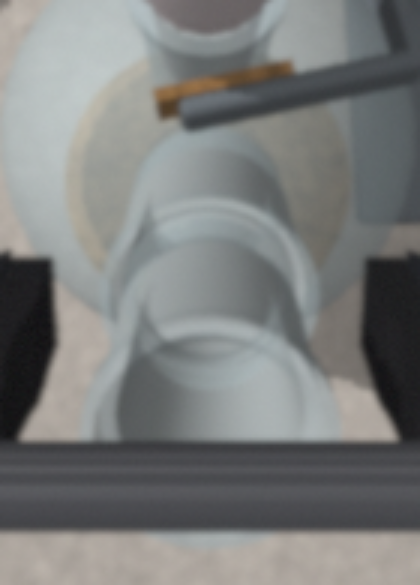

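Emit:
play_rows(
  steps=[
    {"tx": -0.13,"ty": -0.028,"tz": 0.212,"ax": 0,"ay": 0,"az": 0,"gripper": 0.65},
    {"tx": -0.26,"ty": -0.055,"tz": 0.424,"ax": 0,"ay": 0,"az": 0,"gripper": 0.65},
    {"tx": -0.518,"ty": -0.11,"tz": 0.848,"ax": -0.02,"ay": 0.1,"az": 0,"gripper": 0.65},
    {"tx": -0.518,"ty": -0.11,"tz": 0.848,"ax": -0.027,"ay": 0.12,"az": 0,"gripper": 0.65},
    {"tx": -0.518,"ty": -0.11,"tz": 0.848,"ax": 0,"ay": 0,"az": 0,"gripper": 0.65},
    {"tx": -0.518,"ty": -0.11,"tz": 0.848,"ax": 0,"ay": 0,"az": 0,"gripper": 0.65},
    {"tx": 0,"ty": 0,"tz": 0,"ax": 0,"ay": 0,"az": 0,"gripper": 0.65},
    {"tx": 0,"ty": 0,"tz": 0,"ax": 0,"ay": 0,"az": 0,"gripper": 0.65},
  ],
)

```text
time: 19.98
tcp_pos: [0.4795, -0.1858, 0.2873]
ee_rot: [-2.584, -0.001, -1.361]
contact_force: [-0.9, -0.3, -0.0]
grip_width: 0.0573
```

```bash
python3 - <<'E'
from h import *
o=robot.get_obs();print(o["tcp_pos"],o["ee_rot"],o["time"])
im,d,K,X=shot("wrist","w12");P=cloud(d,K,X)
cv2.imwrite("pics/w12b.png",cv2.resize(im[:,:,::-1],None,fx=1.5,fy=1.5))
Cs,ns=ring(P,d,C_N+n_N*.048,n_N,.018,rin=.9,rout=1.1)
Cs,ns=ring(P,d,C_N+n_N*.048,n_N,.018,rin=.9,rout=1.1,fit_n=True)
print("axial",(Cs-C_N)@n_N,"lat",MT.T@(Cs-C_N-((Cs-C_N)@n_N)*n_N),"tilt tool",MT.T@ns)
Cn,_=ring(P,d,C_N,n_N,.0205,rin=.93,rout=1.08)
print("neck shift tool",MT.T@(Cn-C_N))
E
```

```text
[ 0.47952518 -0.18577756  0.28726281] [-2.58393935e+00 -9.84174984e-04 -1.36086341e+00] 19.975
ring 510 [ 0.52   -0.1776  0.218 ] [-0.5184 -0.1102  0.848 ] r 0.0178 std 0.0009
ring 510 [ 0.52   -0.1776  0.218 ] [-0.5221 -0.1139  0.8452] r 0.0178 std 0.0009
axial 0.044061048327641614 lat [5.14790062e-05 3.12512916e-04 3.63207728e-18] tilt tool [ 0.00287852  0.00524677 -0.99998209]
ring 191 [ 0.5428 -0.1728  0.1803] [-0.5184 -0.1102  0.848 ] r 0.0204 std 0.00088
neck shift tool [0.00011381 0.00054465 0.00023387]
```

View pics/w12b.png

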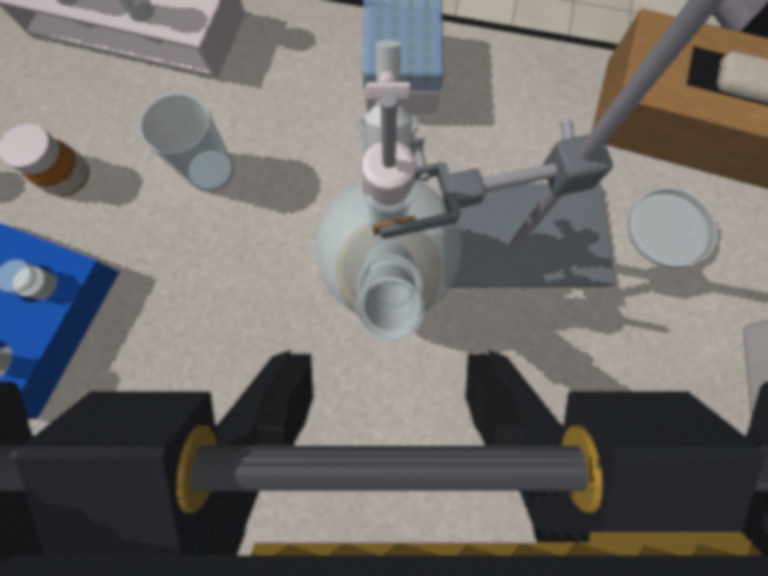

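```bash
python3 - <<'E'
from h import *
plan([.445,.266,.195],[3.1416,0,-.94],n=19)
E
```

```text
dp mm [-34.42 451.49 -91.56] rv [-0.229   0.512   0.4095] n 19 row t [-0.072  0.951 -0.193] a [-0.1    0.225  0.18 ]
```

Emit:
play_rows(
  steps=[
    {"tx": -0.072,"ty": 0.951,"tz": 0,"ax": -0.1,"ay": 0.225,"az": 0.18,"gripper": 0.6},
    {"tx": -0.072,"ty": 0.951,"tz": 0,"ax": -0.1,"ay": 0.225,"az": 0.18,"gripper": 0.6},
    {"tx": -0.072,"ty": 0.951,"tz": -0.2,"ax": -0.1,"ay": 0.225,"az": 0.18,"gripper": 0.6},
    {"tx": -0.072,"ty": 0.951,"tz": -0.2,"ax": -0.1,"ay": 0.225,"az": 0.18,"gripper": 0.6},
    {"tx": -0.072,"ty": 0.951,"tz": -0.2,"ax": -0.1,"ay": 0.225,"az": 0.18,"gripper": 0.6},
    {"tx": -0.072,"ty": 0.951,"tz": -0.2,"ax": -0.1,"ay": 0.225,"az": 0.18,"gripper": 0.6},
    {"tx": -0.072,"ty": 0.951,"tz": -0.2,"ax": -0.1,"ay": 0.225,"az": 0.18,"gripper": 0.6},
    {"tx": -0.072,"ty": 0.951,"tz": -0.2,"ax": -0.1,"ay": 0.225,"az": 0.18,"gripper": 0.6},
    {"tx": -0.072,"ty": 0.951,"tz": -0.2,"ax": -0.1,"ay": 0.225,"az": 0.18,"gripper": 0.6},
    {"tx": -0.072,"ty": 0.951,"tz": -0.2,"ax": -0.1,"ay": 0.225,"az": 0.18,"gripper": 0.6},
    {"tx": -0.072,"ty": 0.951,"tz": -0.2,"ax": -0.1,"ay": 0.225,"az": 0.18,"gripper": 0.6},
    {"tx": -0.072,"ty": 0.951,"tz": -0.2,"ax": -0.1,"ay": 0.225,"az": 0.18,"gripper": 0.6},
    {"tx": -0.072,"ty": 0.951,"tz": -0.2,"ax": -0.1,"ay": 0.225,"az": 0.18,"gripper": 0.6},
    {"tx": -0.072,"ty": 0.951,"tz": -0.2,"ax": -0.1,"ay": 0.225,"az": 0.18,"gripper": 0.6},
    {"tx": -0.072,"ty": 0.951,"tz": -0.2,"ax": -0.1,"ay": 0.225,"az": 0.18,"gripper": 0.6},
    {"tx": -0.072,"ty": 0.951,"tz": -0.3,"ax": -0.1,"ay": 0.225,"az": 0.18,"gripper": 0.6},
    {"tx": -0.072,"ty": 0.951,"tz": -0.36,"ax": -0.1,"ay": 0.225,"az": 0.18,"gripper": 0.6},
    {"tx": -0.072,"ty": 0.951,"tz": -0.2,"ax": -0.1,"ay": 0.225,"az": 0.18,"gripper": 0.6},
    {"tx": -0.072,"ty": 0.951,"tz": -0.2,"ax": -0.1,"ay": 0.225,"az": 0.18,"gripper": 0.6},
    {"tx": 0,"ty": 0,"tz": 0,"ax": 0,"ay": 0,"az": 0,"gripper": 0.6},
  ],
)

```text
time: 22.52
tcp_pos: [0.4447, 0.2671, 0.1939]
ee_rot: [3.138, 0.002, -0.936]
contact_force: [-0.4, -0.6, 0.6]
grip_width: 0.0529
```

```bash
python3 - <<'E'
from h import *
im,d,K,X=shot("wrist","w13");o=robot.get_obs();print(o["tcp_pos"],o["ee_rot"],abs(o["qd"]).max(),o["time"])
cv2.imwrite("pics/w13b.png",cv2.resize(im[:,:,::-1],None,fx=1.5,fy=1.5))
P=cloud(d,K,X)
s=(d>0)&(abs(P[...,2]-.086)<.005)&(np.linalg.norm(P[...,:2]-[.445,.266],axis=-1)<.03);Q=P[s]
(c,r)=cv2.minEnclosingCircle((Q[:,:2]*1000).astype(np.float32));print(s.sum(),c,r,(Q.min(0)+Q.max(0))/2,Q.mean(0))
plan([c[0]/1000,c[1]/1000,.060],[3.1416,0,-.94])
E
```

```text
[0.44476722 0.26628248 0.19435914] [ 3.13907616e+00  9.78257042e-04 -9.37301784e-01] 0.026128734569303882 22.575
806 (443.9118957519531, 265.98541259765625) 16.12923240661621 [0.44393151 0.26589369 0.08476813] [0.44467673 0.26679942 0.08606461]
dp mm [  -0.86   -0.3  -134.36] rv [ 0.0007 -0.0026 -0.0027] n 6 row t [-0.006 -0.002 -0.896] a [ 0.001 -0.004 -0.004]
```

View pics/w13b.png

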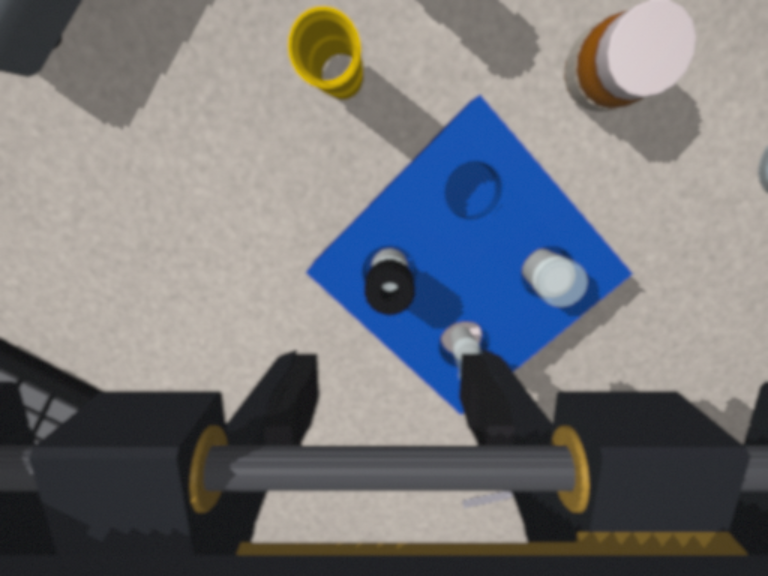

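The black cap is centred at (260,191); the thin adapter at (308,228) stays clear of the right finger's path. I descend now.

Emit:
play_rows(
  steps=[
    {"tx": -0.03,"ty": -0.012,"tz": -0.6,"ax": 0,"ay": 0,"az": 0,"gripper": 0.6},
    {"tx": 0,"ty": 0,"tz": -0.95,"ax": 0,"ay": 0,"az": 0,"gripper": 0.6},
    {"tx": 0,"ty": 0,"tz": -0.95,"ax": 0,"ay": 0,"az": 0,"gripper": 0.6},
    {"tx": 0,"ty": 0,"tz": -0.95,"ax": 0,"ay": 0,"az": 0,"gripper": 0.6},
    {"tx": 0,"ty": 0,"tz": -0.95,"ax": 0,"ay": 0,"az": 0,"gripper": 0.6},
    {"tx": 0,"ty": 0,"tz": -0.6,"ax": 0,"ay": 0,"az": 0,"gripper": 0.6},
    {"tx": 0,"ty": 0,"tz": -0.37,"ax": 0,"ay": 0,"az": 0,"gripper": 0.6},
    {"tx": 0,"ty": 0,"tz": 0,"ax": 0,"ay": 0,"az": 0,"gripper": 0.6},
    {"tx": 0,"ty": 0,"tz": 0,"ax": 0,"ay": 0,"az": 0,"gripper": 0.6},
    {"tx": 0,"ty": 0,"tz": 0,"ax": 0,"ay": 0,"az": 0,"gripper": 0},
    {"tx": 0,"ty": 0,"tz": 0,"ax": 0,"ay": 0,"az": 0,"gripper": 0},
    {"tx": 0,"ty": 0,"tz": 0,"ax": 0,"ay": 0,"az": 0,"gripper": 0},
    {"tx": 0,"ty": 0,"tz": 0,"ax": 0,"ay": 0,"az": 0,"gripper": 0},
    {"tx": 0,"ty": 0,"tz": 0,"ax": 0,"ay": 0,"az": 0,"gripper": 0},
    {"tx": 0,"ty": 0,"tz": 0,"ax": 0,"ay": 0,"az": 0,"gripper": 0},
  ],
)

```text
time: 24.45
tcp_pos: [0.4452, 0.2659, 0.0622]
ee_rot: [-3.14, 0.001, -0.939]
contact_force: [-0.7, 1.6, 3.5]
grip_width: 0.0313
```

Emit:
play_rows(
  steps=[
    {"tx": 0,"ty": 0,"tz": 0.1,"ax": 0,"ay": 0,"az": 0,"gripper": 0},
    {"tx": 0,"ty": 0,"tz": 0.4,"ax": 0,"ay": 0,"az": 0,"gripper": 0},
    {"tx": 0,"ty": 0,"tz": 0.8,"ax": 0,"ay": 0,"az": 0,"gripper": 0},
    {"tx": 0,"ty": 0,"tz": 0.8,"ax": 0,"ay": 0,"az": 0,"gripper": 0},
    {"tx": 0,"ty": 0,"tz": 0.8,"ax": 0,"ay": 0,"az": 0,"gripper": 0},
    {"tx": 0,"ty": 0,"tz": 0,"ax": 0,"ay": 0,"az": 0,"gripper": 0},
  ],
)

```text
time: 25.2
tcp_pos: [0.4461, 0.2663, 0.1363]
ee_rot: [-3.137, 0.0, -0.939]
contact_force: [-0.1, -0.5, -0.5]
grip_width: 0.0311
```

```bash
python3 - <<'E'
from h import *
o=robot.get_obs();print(o["tcp_pos"],o["contact_force"],o["grip_width"],o["time"])
im,d,K,X=shot("wrist","w14");M=np.array(robot.camera_params("wrist")["mount"],float);P=cloud(d,K,M)
cv2.imwrite("pics/w14b.png",cv2.resize(im[150:345,190:330,::-1],None,fx=3,fy=3))
for r in list(range(196,262,3)):
    q=np.median(P[r,257:264],axis=0)*1000;print(r,q.round(1),end=" ")
E
```

```text
[0.44609105 0.26631171 0.13629234] [-0.12780855 -0.47142283 -0.5154622 ] 0.031148605694786353 25.2
196 [  0.9   5.7 117.6] 199 [  0.9   8.8 117.9] 202 [  0.9  11.8 117.8] 205 [  0.9  14.7 117.5] 208 [  0.7 -12.3  35.6] 211 [  0.7 -12.5  29.3] 214 [  0.7 -13.1  22.5] 217 [  0.6 -13.4  16.8] 220 [  0.6 -13.6  11.6] 223 [  0.6 -12.8   9.1] 226 [  0.6 -11.5   7.6] 229 [  0.6 -14.9  -4.1] 232 [  0.6 -14.5  -7.1] 235 [  0.6 -14.7 -11.1] 238 [  0.6 -14.8 -14.6] 241 [  0.6 -14.7 -17.8] 244 [  0.6 -14.8 -21.2] 247 [  0.5 -14.3 -23.2] 250 [  0.5 -13.2 -24.2] 253 [  0.6 -11.5 -24. ] 256 [  0.6 -10.1 -24.3] 259 [  0.6  -8.6 -24.4]
```

View pics/w14b.png

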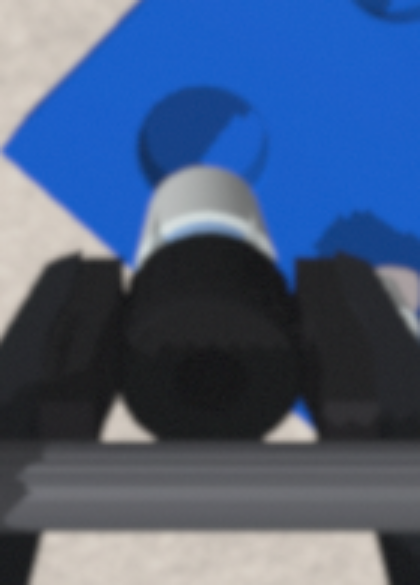

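```bash
cat >> h.py <<'E'
S_S=np.array([.5200,-.1776,.2180])
def fitcap(tag,hi=.07,lo=.001,z0=.0437):
    from scipy.optimize import least_squares
    im,d,K,X=load(tag); M=np.array(robot.camera_params("wrist")["mount"],float);P=cloud(d,K,M)
    Q=P[(d>0)&(abs(P[...,0])<.0125)&(P[...,1]<-.004)]
    p=np.array([.0003,.0011,z0,0,0.])
    def hr(p,Q):
        a=np.array([p[3],p[4],-1.]);a/=np.linalg.norm(a);rel=Q-p[:3];h=rel@a;return h,np.linalg.norm(rel-h[:,None]*a,axis=1)
    for t in (.006,.004,.003,.003,.0025,.0025):
        h,r=hr(p,Q);s=(h>lo)&(h<hi)&(abs(r-profcap(h))<t);q=Q[s]
        def res(p):
            h,r=hr(p,q);return r-profcap(h)
        sol=least_squares(res,p,loss='soft_l1',f_scale=.0007,x_scale=[.001,.001,.003,.02,.02]);p=sol.x
    print(tag,"cap fit n",s.sum(),(p[:3]*1000).round(2),p[3:].round(4),np.median(abs(sol.fun)));return p
E
python3 - <<'E'
from h import *
fitcap("w14")
t=tgt(.04,[.0003,.0011,.0437],S_S);print(t);plan(t,M=MT,n=19)
E
```

```text
w14 cap fit n 2060 [-0.82  0.5  42.17] [0.0234 0.0177] 0.0003353578113727135
[ 0.47745968 -0.18633642  0.28956106]
dp mm [  32.25 -452.16  154.58] rv [ 0.2285 -0.5119 -0.4114] n 19 row t [ 0.068 -0.952  0.325] a [ 0.1   -0.225 -0.18 ]
```

Emit:
play_rows(
  steps=[
    {"tx": 0,"ty": 0,"tz": 0.95,"ax": 0,"ay": 0,"az": 0,"gripper": 0},
    {"tx": 0.068,"ty": -0.952,"tz": 0.8,"ax": 0.1,"ay": -0.225,"az": -0.18,"gripper": 0},
    {"tx": 0.068,"ty": -0.952,"tz": 0.8,"ax": 0.1,"ay": -0.225,"az": -0.18,"gripper": 0},
    {"tx": 0.068,"ty": -0.952,"tz": 0.8,"ax": 0.1,"ay": -0.225,"az": -0.18,"gripper": 0},
    {"tx": 0.068,"ty": -0.952,"tz": 0.8,"ax": 0.1,"ay": -0.225,"az": -0.18,"gripper": 0},
    {"tx": 0.068,"ty": -0.952,"tz": 0.8,"ax": 0.1,"ay": -0.225,"az": -0.18,"gripper": 0},
    {"tx": 0.068,"ty": -0.952,"tz": 0.8,"ax": 0.1,"ay": -0.225,"az": -0.18,"gripper": 0},
    {"tx": 0.068,"ty": -0.952,"tz": 0.034,"ax": 0.1,"ay": -0.225,"az": -0.18,"gripper": 0},
    {"tx": 0.068,"ty": -0.952,"tz": 0.034,"ax": 0.1,"ay": -0.225,"az": -0.18,"gripper": 0},
    {"tx": 0.068,"ty": -0.952,"tz": 0.034,"ax": 0.1,"ay": -0.225,"az": -0.18,"gripper": 0},
    {"tx": 0.068,"ty": -0.952,"tz": 0.034,"ax": 0.1,"ay": -0.225,"az": -0.18,"gripper": 0},
    {"tx": 0.068,"ty": -0.952,"tz": 0.034,"ax": 0.1,"ay": -0.225,"az": -0.18,"gripper": 0},
    {"tx": 0.068,"ty": -0.952,"tz": 0.034,"ax": 0.1,"ay": -0.225,"az": -0.18,"gripper": 0},
    {"tx": 0.068,"ty": -0.952,"tz": 0.034,"ax": 0.1,"ay": -0.225,"az": -0.18,"gripper": 0},
    {"tx": 0.068,"ty": -0.952,"tz": 0.034,"ax": 0.1,"ay": -0.225,"az": -0.18,"gripper": 0},
    {"tx": 0.068,"ty": -0.952,"tz": 0.034,"ax": 0.1,"ay": -0.225,"az": -0.18,"gripper": 0},
    {"tx": 0.068,"ty": -0.952,"tz": 0.034,"ax": 0.1,"ay": -0.225,"az": -0.18,"gripper": 0},
    {"tx": 0.068,"ty": -0.952,"tz": 0.034,"ax": 0.1,"ay": -0.225,"az": -0.18,"gripper": 0},
    {"tx": 0.068,"ty": -0.952,"tz": 0.034,"ax": 0.1,"ay": -0.225,"az": -0.18,"gripper": 0},
    {"tx": 0.068,"ty": -0.952,"tz": 0.034,"ax": 0.1,"ay": -0.225,"az": -0.18,"gripper": 0},
  ],
)

```text
time: 27.75
tcp_pos: [0.4763, -0.187, 0.2873]
ee_rot: [-2.585, 0.001, -1.361]
contact_force: [0.7, -0.5, -1.4]
grip_width: 0.0311
```

Emit:
play_rows(
  steps=[
    {"tx": 0,"ty": 0,"tz": 0,"ax": 0,"ay": 0,"az": 0,"gripper": 0},
    {"tx": 0,"ty": 0,"tz": 0,"ax": 0,"ay": 0,"az": 0,"gripper": 0},
    {"tx": 0,"ty": 0,"tz": 0,"ax": 0,"ay": 0,"az": 0,"gripper": 0},
  ],
)

```text
time: 28.12
tcp_pos: [0.477, -0.1857, 0.2887]
ee_rot: [-2.584, -0.0, -1.359]
contact_force: [0.2, -0.5, -0.6]
grip_width: 0.031
```

```bash
cat >> h.py <<'E'
def capstat(tag,p=None,pic=True):
    o=robot.get_obs();im,d,K,X=shot("wrist",tag)
    M=np.array(robot.camera_params("wrist")["mount"],float);P=cloud(d,K,M)
    Ro=R.from_euler('xyz',o["ee_rot"]).as_matrix()
    print("t",o["time"],o["tcp_pos"].round(4),"F tool",(Ro.T@o["contact_force"]).round(2),"T",(Ro.T@o["wrist_torque"]).round(3),o["grip_width"])
    if p is None: p=fitcap(tag)
    Cp=Ro.T@(S_S-o["tcp_pos"]);npr=Ro.T@n_N;print("pred socket",(Cp*1000).round(2),npr.round(4))
    try: Cs,_=ring(P,d,Cp,npr,.018,rin=.9,rout=1.1)
    except Exception as e: print("ringfail",e);Cs=Cp
    for nm,C in(("ring",Cs),("pred",Cp)):
        t=C-p[:3];print(nm,"tip above socket mm",(-(t@npr)*1000).round(2),"lateral needed",((t-(t@npr)*npr)*1000).round(2))
    a=np.array([p[3],p[4],-1]);print("tilt needed",(npr-a/np.linalg.norm(a)).round(4))
    for r in list(range(200,254,3)):
        q=np.median(P[r,257:264],axis=0)*1000;print(r,q[1:].round(1).tolist(),end=" ")
    print()
    if pic: cv2.imwrite(f"pics/{tag}b.png",cv2.resize(im[150:345,190:330,::-1],None,fx=3,fy=3))
E
python3 - <<'E'
from h import *
capstat("w15")
E
```

```text
t 28.125 [ 0.477  -0.1857  0.2887] F tool [0.54 0.27 0.56] T [-0.321  0.025  0.043] 0.0309666137123023
w15 cap fit n 2050 [-1.01  0.42 42.42] [0.0219 0.0161] 0.00033032011925337307
pred socket [ 1.1   0.3  83.15] [-8.0e-04  1.4e-03 -1.0e+00]
ring 337 [0.0011 0.0004 0.0831] [-8.0e-04  1.4e-03 -1.0e+00] r 0.0178 std 0.00085
ring tip above socket mm 40.72 lateral needed [ 2.08  0.08 -0.  ]
pred tip above socket mm 40.74 lateral needed [ 2.08 -0.06 -0.  ]
tilt needed [-0.0226 -0.0147 -0.0004]
200 [15.5, 135.7] 203 [13.4, 120.4] 206 [-12.2, 40.7] 209 [-12.5, 33.8] 212 [-12.7, 27.9] 215 [-13.0, 21.8] 218 [-13.4, 16.0] 221 [-13.5, 11.1] 224 [-12.6, 8.8] 227 [-14.7, -0.2] 230 [-15.2, -5.2] 233 [-15.1, -8.8] 236 [-14.7, -11.5] 239 [-15.0, -15.5] 242 [-14.7, -18.2] 245 [-14.8, -21.5] 248 [-13.9, -22.8] 251 [-12.9, -23.8]
```

View pics/w15b.png

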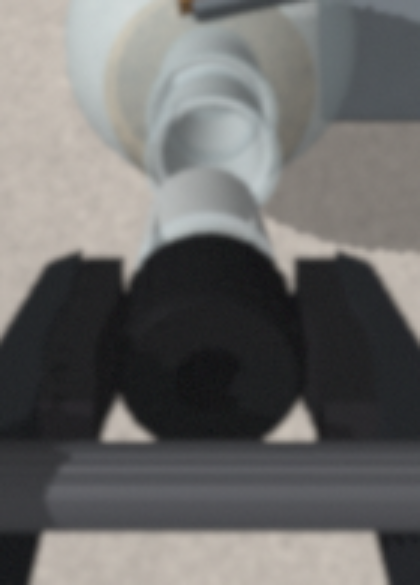

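```bash
python3 - <<'E'
from h import *
im,d,K,X=load("w15");M=np.array(robot.camera_params("wrist")["mount"],float);P=cloud(d,K,M)
npr=np.array([-8e-4,1.4e-3,-1]);e1=np.array([1,0,0.]);e2=np.array([0,1,0.]);t=np.linspace(0,2*np.pi,90)
C=np.array([.0011,.0004,.0831])
W=[(C+r*(np.cos(t)[:,None]*e1+np.sin(t)[:,None]*e2),c) for r,c in((.019,(0,255,255)),(.0146,(0,255,0)))]
p=np.array([.0005,.0011,.0434,0,0])
overlay("w15",p,.068,profcap,"pics/ov15.png",[(0,.013,(0,0,255)),(.032,.0146,(255,0,0)),(.068,.016,(255,0,255))],(225,165,300,265),6,W)
h=(P-C)@npr
for v in (178,182,186,190,194):
    row=[(u,round(P[v,u,0]*1000,1),round(h[v,u]*1000,1)) for u in range(236,290) if abs(h[v,u])<.006]
    print(v,row[:3],row[-3:])
# cone edges
for v in (210,214,218):
    q=[(u,round(P[v,u,0]*1000,1)) for u in range(236,290) if abs(np.hypot(P[v,u,0],P[v,u,1])-.0145)<.004 and 0<P[v,u,2]<.045]
    print("cone",v,q[:2],q[-2:])
for v in (255,262,270):
    g=im[v].astype(int).sum(1);print(v,[int(x) for x in g[225:300:3]])
E
```

```text
178 [] []
182 [(252, np.float64(-6.0), np.float64(-2.9)), (253, np.float64(-5.2), np.float64(-3.2)), (254, np.float64(-4.4), np.float64(-1.9))] [(267, np.float64(6.3), np.float64(-0.5)), (268, np.float64(7.2), np.float64(-2.9)), (269, np.float64(8.0), np.float64(-3.3))]
186 [(246, np.float64(-11.0), np.float64(-2.0)), (247, np.float64(-10.1), np.float64(0.5)), (248, np.float64(-9.2), np.float64(0.4))] [(274, np.float64(12.0), np.float64(0.5)), (275, np.float64(12.9), np.float64(-0.2)), (276, np.float64(13.8), np.float64(-2.4))]
190 [(242, np.float64(-14.4), np.float64(-2.8)), (243, np.float64(-13.4), np.float64(0.3)), (244, np.float64(-12.6), np.float64(-0.4))] [(277, np.float64(14.6), np.float64(-0.2)), (278, np.float64(15.3), np.float64(0.7)), (279, np.float64(16.2), np.float64(-0.5))]
194 [(240, np.float64(-15.9), np.float64(0.3)), (241, np.float64(-15.1), np.float64(0.7)), (242, np.float64(-14.2), np.float64(1.3))] [(279, np.float64(16.2), np.float64(1.0)), (280, np.float64(17.2), np.float64(-0.7)), (281, np.float64(17.9), np.float64(0.1))]
cone 210 [(246, np.float64(-9.1)), (247, np.float64(-8.4))] [(269, np.float64(6.6)), (270, np.float64(7.4))]
cone 214 [(242, np.float64(-12.0)), (243, np.float64(-11.0))] [(273, np.float64(9.3)), (274, np.float64(10.1))]
cone 218 [(240, np.float64(-13.4)), (241, np.float64(-12.2))] [(274, np.float64(9.5)), (275, np.float64(10.3))]
255 [86, 68, 74, 91, 106, 111, 117, 97, 102, 101, 92, 95, 93, 96, 94, 98, 95, 86, 78, 76, 69, 64, 104, 103, 101]
262 [74, 74, 75, 92, 96, 94, 94, 98, 93, 99, 95, 94, 97, 101, 95, 95, 96, 96, 97, 97, 77, 71, 84, 110, 101]
270 [73, 67, 71, 79, 81, 77, 86, 95, 87, 75, 72, 52, 64, 68, 74, 84, 97, 88, 94, 92, 97, 81, 83, 107, 96]
```

View pics/ov15.png

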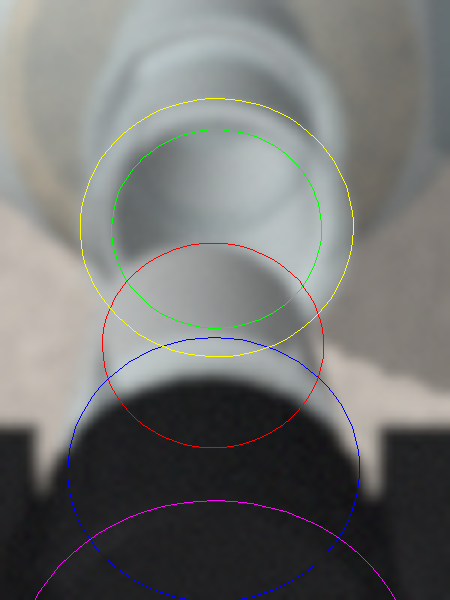

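```bash
python3 - <<'E'
from h import *
M=np.array(robot.camera_params("wrist")["mount"],float)
# use w14 (blue rack background) : segment cone: non-blue, bright
for tag in("w14",):
    im,d,K,X=load(tag);P=cloud(d,K,M)
    for v in range(208,232,3):
        z=P[v,:,2]
        ins=[u for u in range(225,300) if d[v,u]>0 and -.03<z[u]<.047 ]
        # contiguous around 260
        l=260
        while l-1 in ins and abs(d[v,l-1]-d[v,l])<.006:l-=1
        r=260
        while r+1 in ins and abs(d[v,r+1]-d[v,r])<.006:r+=1
        zc=P[v,260,2]; m=(l+r)/2
        print(tag,v,l,r,"mid",m,"zc",round(zc*1000,1),"xmid mm",round((P[v,l,0]+P[v,r,0])*500,2), "edges",P[v,l].round(4),P[v,r].round(4))
im,d,K,X=load("w15");P=cloud(d,K,M)
for v in range(208,232,3):
        z=P[v,:,2]
        ins=[u for u in range(225,300) if d[v,u]>0 and -.03<z[u]<.047 ]
        l=260
        while l-1 in ins and abs(d[v,l-1]-d[v,l])<.006:l-=1
        r=260
        while r+1 in ins and abs(d[v,r+1]-d[v,r])<.006:r+=1
        print("w15",v,l,r,"mid",(l+r)/2,"zc",round(P[v,260,2]*1000,1),"xmid mm",round((P[v,l,0]+P[v,r,0])*500,2))
E
```

```text
w14 208 248 268 mid 258.0 zc 34.9 xmid mm -0.9 edges [-0.0078 -0.0102  0.042 ] [ 0.006  -0.0102  0.0422]
w14 211 245 271 mid 258.0 zc 29.7 xmid mm -0.91 edges [-0.0098 -0.0088  0.04  ] [ 0.008  -0.0089  0.0396]
w14 214 243 269 mid 256.0 zc 23.1 xmid mm -2.33 edges [-0.0109 -0.0085  0.0352] [ 0.0062 -0.0109  0.0289]
w14 217 241 275 mid 258.0 zc 17.1 xmid mm -0.99 edges [-0.0124 -0.0054  0.0375] [ 0.0105 -0.0067  0.0342]
w14 220 240 276 mid 258.0 zc 12.5 xmid mm -1.0 edges [-0.0128 -0.005   0.0331] [ 0.0109 -0.0066  0.0293]
w14 223 240 277 mid 258.5 zc 8.6 xmid mm -0.5 edges [-0.0122 -0.0067  0.024 ] [ 0.0112 -0.0065  0.0246]
w14 226 239 278 mid 258.5 zc 7.3 xmid mm -0.56 edges [-0.0127 -0.0061  0.0206] [ 0.0116 -0.0067  0.0194]
w14 229 248 271 mid 259.5 zc -4.0 xmid mm 0.09 edges [-0.0061 -0.0144 -0.0021] [ 0.0063 -0.0144 -0.0021]
w15 208 249 268 mid 258.5 zc 35.6 xmid mm -0.53
w15 211 245 271 mid 258.0 zc 29.5 xmid mm -0.92
w15 214 242 274 mid 258.0 zc 23.5 xmid mm -0.95
w15 217 241 275 mid 258.0 zc 17.6 xmid mm -0.95
w15 220 240 276 mid 258.0 zc 12.4 xmid mm -0.99
w15 223 240 277 mid 258.5 zc 9.2 xmid mm -0.47
w15 226 239 262 mid 250.5 zc 7.6 xmid mm -5.59
w15 229 248 271 mid 259.5 zc -2.4 xmid mm 0.07
```

The cap adapter hangs straight but leans about 0.022 rad in the jaw plane, its tip about 1 mm to the left. I correct that and close to about 10 mm.

Emit:
play_rows(
  steps=[
    {"tx": 0.162,"ty": 0.023,"tz": -0.252,"ax": -0.036,"ay": -0.008,"az": -0.023,"gripper": 0},
    {"tx": 0.162,"ty": 0.023,"tz": -0.252,"ax": -0.036,"ay": -0.008,"az": -0.023,"gripper": 0},
    {"tx": 0.162,"ty": 0.023,"tz": -0.252,"ax": -0.036,"ay": -0.008,"az": -0.023,"gripper": 0},
    {"tx": 0.162,"ty": 0.023,"tz": -0.252,"ax": -0.036,"ay": -0.008,"az": -0.023,"gripper": 0},
    {"tx": 0,"ty": 0,"tz": 0,"ax": 0,"ay": 0,"az": 0,"gripper": 0},
    {"tx": 0,"ty": 0,"tz": 0,"ax": 0,"ay": 0,"az": 0,"gripper": 0},
  ],
)

```text
time: 28.92
tcp_pos: [0.4934, -0.1842, 0.2639]
ee_rot: [-2.584, -0.018, -1.371]
contact_force: [-0.3, 0.1, -0.9]
grip_width: 0.031
```

```bash
python3 - <<'E'
from h import *
capstat("w16",p=np.array([-.00095,.0009,.0425,.022,.003]))
fitcap("w16")
E
```

```text
t 28.925 [ 0.4934 -0.1842  0.2639] F tool [-0.2   0.71  0.66] T [-0.243 -0.    -0.014] 0.031002752095265904
pred socket [-2.07  1.   53.42] [ 2.100e-02  8.000e-04 -9.998e-01]
ring 396 [-0.0021  0.0011  0.0534] [ 2.100e-02  8.000e-04 -9.998e-01] r 0.0178 std 0.00085
ring tip above socket mm 10.88 lateral needed [-0.93  0.16 -0.02]
pred tip above socket mm 10.94 lateral needed [-0.89  0.11 -0.02]
tilt needed [-0.001  -0.0022 -0.    ]
200 [14.5, 132.8] 203 [14.9, 124.7] 206 [-12.1, 40.9] 209 [-12.6, 33.6] 212 [-12.6, 28.1] 215 [-13.1, 21.6] 218 [-13.5, 15.7] 221 [-13.4, 11.3] 224 [-12.7, 8.5] 227 [-15.0, -1.0] 230 [-14.9, -4.6] 233 [-15.0, -8.5] 236 [-14.7, -11.4] 239 [-14.9, -15.3] 242 [-15.1, -19.0] 245 [-14.7, -21.3] 248 [-14.2, -23.3] 251 [-12.9, -23.8] 
w16 cap fit n 2044 [-1.03  0.42 42.51] [0.0229 0.016 ] 0.00031986798345297416
```

View pics/w16b.png

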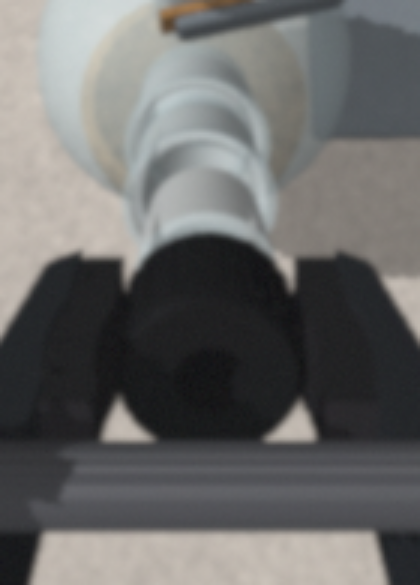

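Emit:
play_rows(
  steps=[
    {"tx": 0.122,"ty": 0.0355,"tz": -0.204,"ax": 0,"ay": 0,"az": 0,"gripper": 0},
    {"tx": 0.122,"ty": 0.0355,"tz": -0.204,"ax": 0,"ay": 0,"az": 0,"gripper": 0},
    {"tx": 0.122,"ty": 0.0355,"tz": -0.204,"ax": 0,"ay": 0,"az": 0,"gripper": 0},
    {"tx": 0,"ty": 0,"tz": 0,"ax": 0,"ay": 0,"az": 0,"gripper": 0},
    {"tx": 0,"ty": 0,"tz": 0,"ax": 0,"ay": 0,"az": 0,"gripper": 0},
  ],
)

```text
time: 29.6
tcp_pos: [0.5025, -0.1815, 0.2485]
ee_rot: [-2.584, -0.018, -1.371]
contact_force: [-0.2, -0.3, -0.5]
grip_width: 0.0312
```

```bash
python3 - <<'E'
from h import *
capstat("w17",p=np.array([-.00095,.0009,.0425,.022,.003]))
E
```

```text
t 29.6 [ 0.5025 -0.1815  0.2485] F tool [0.25 0.51 0.28] T [-0.281 -0.008  0.022] 0.03116583124222754
pred socket [-0.95  0.88 35.36] [ 2.100e-02  8.000e-04 -9.998e-01]
ring 452 [-0.0011  0.0009  0.0354] [ 2.100e-02  8.000e-04 -9.998e-01] r 0.0178 std 0.00089
ring tip above socket mm -7.07 lateral needed [-0.28 -0.01 -0.01]
pred tip above socket mm -7.14 lateral needed [-0.15 -0.03 -0.  ]
tilt needed [-0.001  -0.0022 -0.    ]
200 [-17.6, 37.5] 203 [-16.5, 34.6] 206 [-13.2, 37.7] 209 [-12.6, 33.7] 212 [-12.9, 27.3] 215 [-13.0, 21.8] 218 [-13.4, 15.9] 221 [-13.5, 11.2] 224 [-12.8, 8.4] 227 [-14.7, -0.3] 230 [-14.9, -4.6] 233 [-14.9, -8.4] 236 [-14.8, -11.7] 239 [-14.6, -14.7] 242 [-14.9, -18.6] 245 [-14.6, -21.1] 248 [-14.0, -22.9] 251 [-13.0, -24.0]
```

View pics/w17b.png

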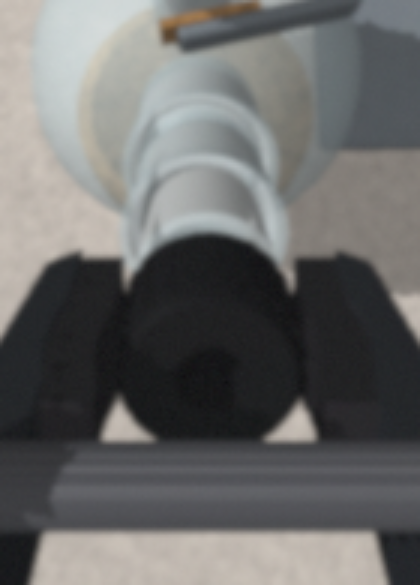

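Emit:
play_rows(
  steps=[
    {"tx": 0.104,"ty": 0.0235,"tz": -0.17,"ax": 0,"ay": 0,"az": 0,"gripper": 0},
    {"tx": 0.104,"ty": 0.0235,"tz": -0.17,"ax": 0,"ay": 0,"az": 0,"gripper": 0},
    {"tx": 0.104,"ty": 0.0235,"tz": -0.17,"ax": 0,"ay": 0,"az": 0,"gripper": 0},
    {"tx": 0.104,"ty": 0.0235,"tz": -0.17,"ax": 0,"ay": 0,"az": 0,"gripper": 0},
    {"tx": 0,"ty": 0,"tz": 0,"ax": 0,"ay": 0,"az": 0,"gripper": 0},
    {"tx": 0,"ty": 0,"tz": 0,"ax": 0,"ay": 0,"az": 0,"gripper": 0},
  ],
)

```text
time: 30.4
tcp_pos: [0.5128, -0.1792, 0.2315]
ee_rot: [-2.584, -0.018, -1.371]
contact_force: [-0.6, -0.7, -1.1]
grip_width: 0.031
```

```bash
python3 - <<'E'
from h import *
capstat("w18",p=np.array([-.00095,.0009,.0425,.022,.003]))
E
```

```text
t 30.4 [ 0.5128 -0.1792  0.2315] F tool [0.49 1.24 0.56] T [-0.334 -0.003  0.043] 0.03099768580743358
pred socket [-0.39  0.93 15.34] [ 2.090e-02  9.000e-04 -9.998e-01]
ring 377 [-0.0004 -0.0002  0.0154] [ 2.090e-02  9.000e-04 -9.998e-01] r 0.0173 std 0.00097
ring tip above socket mm -27.06 lateral needed [-0.04 -1.13 -0.  ]
pred tip above socket mm -27.17 lateral needed [-0.01  0.   -0.  ]
tilt needed [-0.0011 -0.0021 -0.    ]
200 [-15.4, 44.0] 203 [-15.5, 37.3] 206 [-15.6, 31.3] 209 [-15.5, 25.8] 212 [-17.4, 15.6] 215 [-15.6, 15.3] 218 [-13.4, 16.0] 221 [-13.5, 11.2] 224 [-12.6, 8.8] 227 [-14.7, -0.3] 230 [-14.9, -4.6] 233 [-14.8, -8.1] 236 [-14.7, -11.4] 239 [-14.9, -15.2] 242 [-14.9, -18.5] 245 [-14.7, -21.3] 248 [-14.2, -23.3] 251 [-13.0, -24.0]
```

View pics/w18b.png

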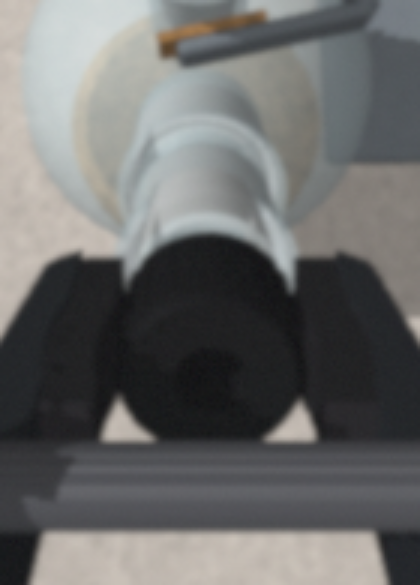

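Emit:
play_rows(
  steps=[
    {"tx": 0.021,"ty": 0.0044,"tz": -0.034,"ax": 0,"ay": 0,"az": 0,"gripper": 0},
    {"tx": 0.021,"ty": 0.0044,"tz": -0.034,"ax": 0,"ay": 0,"az": 0,"gripper": 0},
    {"tx": 0.021,"ty": 0.0044,"tz": -0.034,"ax": 0,"ay": 0,"az": 0,"gripper": 0},
    {"tx": 0,"ty": 0,"tz": 0,"ax": 0,"ay": 0,"az": 0,"gripper": 0},
    {"tx": 0,"ty": 0,"tz": 0,"ax": 0,"ay": 0,"az": 0,"gripper": 0},
  ],
)

```text
time: 31.08
tcp_pos: [0.5144, -0.1789, 0.2289]
ee_rot: [-2.584, -0.018, -1.372]
contact_force: [-0.4, 0.2, -0.5]
grip_width: 0.0313
```

```bash
sed -i 's/^def st():/def st(C_N=C_N):/' h.py; python3 -c "
from h import *
st(S_S)"
```

```text
t 31.075 F tool [-0.28  0.58  0.18] T [-0.391  0.026  0.009] neck in tool mm [-0.35  0.88 12.31] w 0.03129736510062071
```

Emit:
play_rows(
  steps=[
    {"tx": 0.021,"ty": 0.0044,"tz": -0.034,"ax": 0,"ay": 0,"az": 0,"gripper": 0},
    {"tx": 0,"ty": 0,"tz": 0,"ax": 0,"ay": 0,"az": 0,"gripper": 0},
  ],
)

```text
time: 31.32
tcp_pos: [0.5149, -0.1788, 0.2281]
ee_rot: [-2.584, -0.018, -1.372]
contact_force: [-0.7, -0.2, -1.3]
grip_width: 0.0314
```

```bash
python3 -c "
from h import *
st(S_S)"
```

```text
t 31.325 F tool [0.03 1.3  0.68] T [-0.45  -0.051  0.046] neck in tool mm [-0.35  0.9  11.31] w 0.0313639549567097
```

Emit:
play_rows(
  steps=[
    {"tx": 0.021,"ty": 0.0044,"tz": -0.034,"ax": 0,"ay": 0,"az": 0,"gripper": 0},
    {"tx": 0,"ty": 0,"tz": 0,"ax": 0,"ay": 0,"az": 0,"gripper": 0},
  ],
)

```text
time: 31.58
tcp_pos: [0.5154, -0.1786, 0.2272]
ee_rot: [-2.584, -0.018, -1.371]
contact_force: [-0.9, -0.1, -1.6]
grip_width: 0.0309
```

```bash
python3 -c "
from h import *
st(S_S)"
```

```text
t 31.575 F tool [-0.15  1.64  0.89] T [-0.474 -0.108 -0.009] neck in tool mm [-0.25  0.87 10.28] w 0.030922019028819595
```

Emit:
play_rows(
  steps=[
    {"tx": 0.011,"ty": 0.0023,"tz": -0.04,"ax": 0,"ay": 0,"az": 0,"gripper": 0},
    {"tx": 0,"ty": 0,"tz": 0,"ax": 0,"ay": 0,"az": 0,"gripper": 0},
  ],
)

```text
time: 31.82
tcp_pos: [0.5158, -0.1786, 0.2263]
ee_rot: [-2.584, -0.018, -1.372]
contact_force: [-1.3, 1.2, -0.5]
grip_width: 0.0314
```

```bash
python3 -c "
from h import *
st(S_S)"
```

```text
t 31.825 F tool [-1.45  1.14 -0.1 ] T [-0.312 -0.162 -0.054] neck in tool mm [-0.26  0.7   9.33] w 0.03142979195541814
```

Emit:
play_rows(
  steps=[
    {"tx": 0.013,"ty": 0.003,"tz": -0.022,"ax": 0,"ay": 0,"az": 0,"gripper": 0},
    {"tx": 0,"ty": 0,"tz": 0,"ax": 0,"ay": 0,"az": 0,"gripper": 0},
  ],
)

```text
time: 32.08
tcp_pos: [0.5161, -0.1785, 0.2259]
ee_rot: [-2.584, -0.019, -1.371]
contact_force: [-1.9, 0.2, 0.9]
grip_width: 0.0311
```

```bash
python3 -c "
from h import *
st(S_S)"
```

```text
t 32.075 F tool [-0.6   1.07 -1.72] T [-0.423 -0.18  -0.033] neck in tool mm [-0.3   0.74  8.79] w 0.031064312430183098
```

Emit:
play_rows(
  steps=[
    {"tx": 0.013,"ty": 0.003,"tz": -0.022,"ax": 0,"ay": 0,"az": 0,"gripper": 0},
    {"tx": 0,"ty": 0,"tz": 0,"ax": 0,"ay": 0,"az": 0,"gripper": 0},
  ],
)

```text
time: 32.33
tcp_pos: [0.5164, -0.1785, 0.2255]
ee_rot: [-2.583, -0.019, -1.371]
contact_force: [-3.7, 0.9, 2.0]
grip_width: 0.0318
```

```bash
python3 -c "
from h import *
st(S_S)"
```

```text
t 32.325 F tool [-1.6   1.81 -3.56] T [-0.454 -0.322 -0.012] neck in tool mm [-0.32  0.85  8.28] w 0.03177146951306312
```

Emit:
play_rows(
  steps=[
    {"tx": -0.009,"ty": 0.01,"tz": -0.0043,"ax": 0,"ay": 0,"az": 0,"gripper": 0},
    {"tx": 0,"ty": 0,"tz": 0,"ax": 0,"ay": 0,"az": 0,"gripper": 0},
  ],
)

```text
time: 32.58
tcp_pos: [0.5163, -0.1784, 0.2253]
ee_rot: [-2.583, -0.019, -1.372]
contact_force: [-1.7, 0.3, 2.5]
grip_width: 0.0315
```

```bash
python3 -c "
from h import *
st(S_S)"
```

```text
t 32.575 F tool [-0.62 -0.   -2.94] T [-0.366 -0.133 -0.033] neck in tool mm [-0.2   0.61  8.19] w 0.03149614988717625
```

Emit:
play_rows(
  steps=[
    {"tx": 0.008,"ty": 0.004,"tz": -0.013,"ax": 0,"ay": 0,"az": 0,"gripper": 0},
    {"tx": 0,"ty": 0,"tz": 0,"ax": 0,"ay": 0,"az": 0,"gripper": 0},
  ],
)

```text
time: 32.83
tcp_pos: [0.5165, -0.1783, 0.225]
ee_rot: [-2.583, -0.019, -1.372]
contact_force: [-2.6, 0.2, 3.5]
grip_width: 0.0312
```

```bash
python3 -c "
from h import *
st(S_S)"
```

```text
t 32.825 F tool [-0.65  0.33 -4.3 ] T [-0.373 -0.138 -0.044] neck in tool mm [-0.14  0.67  7.85] w 0.031179151196498212
```

The joint is snug: about 5 N axial, little side load, tip about 35 mm in. I open the fingers.

Emit:
play_rows(
  steps=[
    {"tx": -0.003,"ty": -0.0006,"tz": 0.005,"ax": 0,"ay": 0,"az": 0,"gripper": 0},
    {"tx": 0,"ty": 0,"tz": 0,"ax": 0,"ay": 0,"az": 0,"gripper": 0.5},
    {"tx": 0,"ty": 0,"tz": 0,"ax": 0,"ay": 0,"az": 0,"gripper": 0.6},
    {"tx": 0,"ty": 0,"tz": 0,"ax": 0,"ay": 0,"az": 0,"gripper": 0.6},
    {"tx": 0,"ty": 0,"tz": 0,"ax": 0,"ay": 0,"az": 0,"gripper": 0.6},
  ],
)

```text
time: 33.45
tcp_pos: [0.5163, -0.1781, 0.2248]
ee_rot: [-2.584, -0.018, -1.371]
contact_force: [-0.5, -0.4, -0.5]
grip_width: 0.0527
```

```bash
python3 - <<'E'
from h import *
capstat("w19",p=np.array([-.00095,.0009,.0425,.022,.003]))
E
```

```text
t 33.45 [ 0.5163 -0.1781  0.2248] F tool [0.27 0.75 0.09] T [-0.205 -0.009  0.064] 0.05268312534037086
pred socket [0.1  0.42 7.77] [ 2.100e-02  8.000e-04 -9.998e-01]
ring 549 [-0.      0.0003  0.0083] [ 2.100e-02  8.000e-04 -9.998e-01] r 0.0179 std 0.00093
ring tip above socket mm -34.24 lateral needed [ 0.2  -0.63  0.  ]
pred tip above socket mm -34.74 lateral needed [ 0.32 -0.51  0.01]
tilt needed [-0.001  -0.0022 -0.    ]
200 [-15.9, 42.5] 203 [-16.1, 35.6] 206 [-16.1, 29.7] 209 [-16.2, 24.0] 212 [-16.2, 18.8] 215 [-18.2, 8.8] 218 [-16.8, 7.7] 221 [-13.6, 10.9] 224 [-12.5, 8.9] 227 [-11.7, 6.5] 230 [-14.7, -4.2] 233 [-14.6, -7.6] 236 [-14.6, -11.2] 239 [-14.9, -15.2] 242 [-14.7, -18.2] 245 [-14.5, -20.8] 248 [-14.2, -23.3] 251 [-12.9, -23.9]
```

View pics/w19b.png

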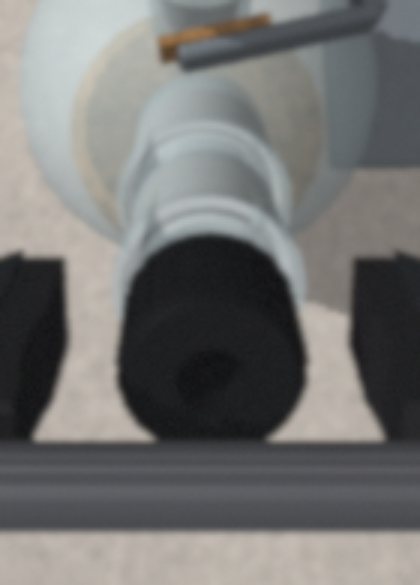

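Emit:
play_rows(
  steps=[
    {"tx": -0.13,"ty": -0.028,"tz": 0.212,"ax": 0,"ay": 0,"az": 0,"gripper": 0.6},
    {"tx": -0.26,"ty": -0.055,"tz": 0.424,"ax": 0,"ay": 0,"az": 0,"gripper": 0.6},
    {"tx": -0.518,"ty": -0.11,"tz": 0.848,"ax": 0,"ay": 0,"az": 0,"gripper": 0.6},
    {"tx": -0.518,"ty": -0.11,"tz": 0.848,"ax": 0,"ay": 0,"az": 0,"gripper": 0.6},
    {"tx": -0.518,"ty": -0.11,"tz": 0.848,"ax": 0,"ay": 0,"az": 0,"gripper": 0.6},
    {"tx": -0.518,"ty": -0.11,"tz": 0.848,"ax": 0,"ay": 0,"az": 0,"gripper": 0.6},
    {"tx": 0,"ty": 0,"tz": 0,"ax": 0,"ay": 0,"az": 0,"gripper": 0.6},
    {"tx": 0,"ty": 0,"tz": 0,"ax": 0,"ay": 0,"az": 0,"gripper": 0.6},
  ],
)

```text
time: 34.5
tcp_pos: [0.4545, -0.1912, 0.3253]
ee_rot: [-2.584, -0.019, -1.372]
contact_force: [-0.5, 0.2, 0.3]
grip_width: 0.0529
```

```bash
python3 - <<'E'
from h import *
o=robot.get_obs();im,d,K,X=shot("wrist","w20");P=cloud(d,K,X);print(o["tcp_pos"],o["time"])
Cs,_=ring(P,d,S_S,n_N,.018,rin=.9,rout=1.1);print("socket axial vs neck",(Cs-C_N)@n_N,"lat",MT.T@(Cs-C_N))
Cn,_=ring(P,d,C_N,n_N,.0205,rin=.93,rout=1.08);print((Cn-C_N)@n_N)
# cap top disk
rel=P-(S_S+n_N*.032);h=rel@n_N;r=np.linalg.norm(rel-h[...,None]*n_N,axis=-1)
s=(d>0)&(r<.0145)&(abs(h)<.01)&(r>.005);Q=P[s];w=np.linalg.svd(Q-Q.mean(0),full_matrices=False)[2][2];w*=np.sign(w[2])
print("cap top axial above socket",np.median((Q-Cs)@n_N),"normal tilt vs n",MT.T@w)
s2=(d>0)&(r<.02)&(abs(h-np.median(h[s]))<.004);q=(P[s2]-S_S)@MT[:,:2];print("cap centre tool",(q.min(0)+q.max(0))/2,np.ptp(q,axis=0))
S=shot("side","s20")[0];T=shot("top","t20")[0]
a=cv2.resize(S[100:340,130:330,::-1],(440,528));b=cv2.resize(T[100:260,110:360,::-1],(340,218));b=np.pad(b,((0,310),(0,0),(0,0)))
cv2.imwrite("pics/f20.png",np.hstack([a,b]));cv2.imwrite("pics/w20b.png",cv2.resize(im[100:300,150:370,::-1],None,fx=2.8,fy=2.8))
E
```

```text
[ 0.45454112 -0.19124132  0.32529575] 34.5
ring 210 [ 0.5198 -0.1777  0.2173] [-0.5184 -0.1102  0.848 ] r 0.018 std 0.00091
socket axial vs neck 0.04354595242022678 lat [ 0.00019064  0.00087581 -0.04354595]
ring 135 [ 0.5425 -0.1729  0.1803] [-0.5184 -0.1102  0.848 ] r 0.0203 std 0.00079
-7.017783015387299e-05
cap top axial above socket 0.03235570753721928 normal tilt vs n [ 0.00113935  0.01070782 -0.99994202]
cap centre tool [ 3.02161943e-04 -7.35529369e-05] [0.0309778  0.03077917]
```

View pics/f20.png

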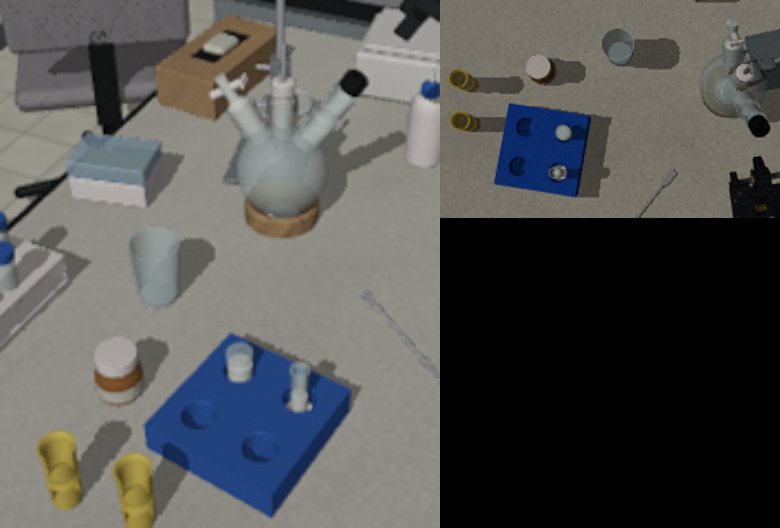

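View pics/w20b.png

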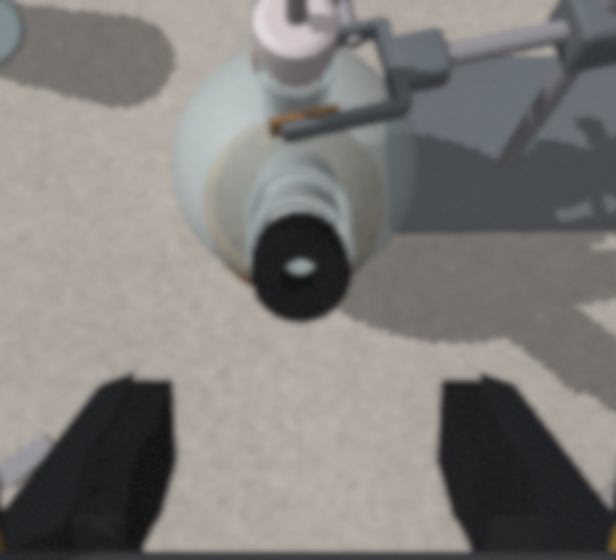

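The adapters stand in line in the slanting neck, the gripper is clear, and the rest of the ware stands where it was. I hand it in.

```bash
python3 -c "
from station import robot
print(robot.close_job())"
```

```text
the job is handed in; nothing more can be done
None
```

The larger reducing adapter now sits in the slanting neck and the black-capped adapter in its socket. Both were eased in by force feel and released, and the job was handed in at about 34.6 s. No verdict was reported.

| Last check | Reducing adapter | Capped adapter |
|---|---|---|
| Tip depth (allowed) | about 38.7 mm from the grasp, about 42.5 mm from its rim after release (31.5–45.5) | about 35.6 mm (33–38) |
| In line, within 0.05 rad | about 0.005 rad, measured before the cap went in | about 0.011 rad |

- **Depth disagreement:** the two reducing-adapter readings differ by about 4 mm, but both are inside the window.
- **Push on the reducing adapter:** it briefly reached about 9 N along the axis, slightly over the 8 N wedging mark. I backed off to about 3 N before letting go. The capped adapter took about 5 N.
- **Held pieces not straight:** before insertion the reducing adapter had swung about 0.025 rad in the fingers, and the capped adapter leaned about 0.022 rad. I corrected both first.
- **At the end:** the gripper touches nothing, and in the last side and top pictures the other ware stands where it was.

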